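Put a culture dish away and slide the hatch home on its seal

TASK

Put the dish with the dark red agar down flat inside the round collar in the well of the white culture case, keeping it upright, and let go of it. Then push the blue sliding hatch along its rails over the well until it is fully home, pressed firmly for a moment against the rubber seal at the end, but do not slam it or crush the seal. Leave the hatch resting closed on the seal, and do not disturb the other dishes or the things around.

Things in the scene. Friction and masses are not known exactly. Their poses are not given: they have to be found in the camera images.
- dish_red_center (a point): Centre (half-way up) of the loose closed culture dish with dark red agar: a round disc 60 mm across and 18 mm high, 45 g, lying flat on the steel bench; z is its upright axis.
- dish_yellow_center (a point): Centre of a like dish with yellow agar; not to be disturbed (knocked more than about 25 mm).
- dish_white_center (a point): Centre of a like dish with whitish agar; not to be disturbed.
- case: White low case, fixed on the bench, 190 mm (x) by 370 mm (y), body top at 70 mm, two rails along its long sides up to 82 mm. Origin: centre of its underside; z up. Its +y half has an open well, 136 mm wide, from y = +5 to +145 mm, floor at 30 mm. Its -y half is closed over and carries the open hatch, which closes towards +y.
- nest (a point): Point on the well's floor (30 mm above the bench) at the centre of the round dark steel collar: 66 mm inside, 76 mm outside, 4 mm high. The dish lies in it with 3 mm play all round. Axes as case.
- door: Blue sliding hatch, a level plate 152 mm (x) by 150 mm (y), at 72 to 79 mm above the bench, sliding only along the case's y. Origin: centre of its underside; axes as case. Its leading edge is 75 mm to +y of the origin. It stays where left, has no latch, and rubs with about 4 N all along. It starts with its origin at y = -100 to -65 mm in the case's frame.
- door_bar (a point): Centre of the yellow finger bar that stands up across the middle of the hatch: 80 mm (x) by 10 mm (y) by 24 mm high, from 79 to 103 mm above the bench; this point is 91 mm above the bench. Push on its -y face, or hold it.
- end_frame: Blue end frame across the +y end of the case, carrying a black rubber seal strip. Origin: middle of the foot of its -y face, 166 mm to +y of the case's origin; top at 94 mm. The seal's face stands 14 to 24 mm ahead (-y) of that face, not measured, new each time: find it by feel. It is soft: beyond the rubbing, the push rises by 2 to 6 N per mm; about 10 N on it seals, 20 N spoils it.
- swab_cup: White plastic cup of swabs, 80 mm across, 100 mm high (swabs to 170 mm); origin: centre of its underside. Leave alone.
- tube_rack: Steel test-tube rack, 70 x 200 mm, 64 mm high, tubes to 114 mm; origin: centre of its underside. Leave alone.
- blue_carton: Blue carton 100 x 130 x 50 mm; origin: centre of its underside. Leave alone.
- white_carton: White carton 90 x 110 x 45 mm; origin: centre of its underside. Leave alone.
- dish_red: The same red dish; origin: centre of its underside, 9 mm below its centre.

How it is judged:
On the way, in this order (a step that is already met when the one before it is completed fails the run):
1. the red dish lies flat inside the collar, let go (z of dish_red_center in the frame of nest between 0.006 and 0.0115 m and horizontal distance between dish_red_center and nest below 0.006 m and angle between dish_red_center's own z axis and vertical below 0.08 rad and contact force between the fingers and dish_red below 0.1 N), for 0.2 s.
2. the hatch is pressed against the seal with more than 3.5 N (contact force between door and end_frame above 3.5 N), for 0.2 s.
At the end, for the whole second after the job is handed in: The red dish lies flat (within 4.5 degrees) inside the collar, within 6 mm of its centre and at the floor (its centre 6 to 11.5 mm above it), and the hatch rests closed, its leading edge within 2 mm of the seal's face; both at rest (z of dish_red_center in the frame of nest between 0.006 and 0.0115 m and horizontal distance between dish_red_center and nest below 0.006 m and angle between dish_red_center's own z axis and vertical below 0.08 rad and horizontal distance between door_c1 and seal_c0 below 0.008 m and linear speed of door below 0.01 m/s and linear speed of dish_red below 0.02 m/s); the robot touches nothing.
It fails at once if the seal is crushed: more than 20 N between hatch and end frame (contact force between door and end_frame above 20 N).
It fails at once if the red dish is tipped by more than 35 degrees (angle between dish_red_center's own z axis and vertical above 0.61 rad).
It fails at once if another dish, the cup, the rack or a carton is moved by more than 25 mm (distance of any of dish_yellow_center, dish_white_center, swab_cup, tube_rack, blue_carton, white_carton from where it was at the start of the episode above 0.025 m).
It also fails if it takes over 61 s, if anything falls off the work surface, if the arm or the gripper's body presses on something with over 40 N, if the wrist force passes 120 N, or if a joint passes its speed limit or range.

ROBOT

A 7-joint arm with a two-finger parallel gripper is mounted at the origin on the work surface. World frame = base frame: x ahead of the robot, y to its left, z up, the work surface at z = 0. Lengths are in m, angles in rad, forces in N, time in s.
With the tool pointing down it reaches from about 0.4 to 0.85 m from the base axis. Payload 10.4 kg.
Tool frame: the origin (TCP) lies at the very end of the fingers, on their centre line; the grasp point (between the pads) lies 19 mm behind it (manip.grip_depth is the y of the grasp point in the tool frame, in m); y points along the fingers, x is the direction in which the jaws open and shut, and the axes are right-handed (so a half turn about y gives the same grasp; the last joint's range is limited). The gripper opens to 87 mm and grips with 3 to 60 N. Pads are 19 mm wide; open, the fingers measure 117 mm over their backs; the gripper's body (75 mm by 190 mm) begins 51 mm behind the grasp point.
Start: joints at [-1.247, 0.332, -0.065, 1.46, 0.022, 1.35, -0.088], TCP at [0.212, 0.588, 0.223] pointing down, gripper open.
Joint ranges: [-2.6, 2.6], [-0.5, 2.12], [-1.47, 1.34], [0.16, 2.42], [-1.27, 4.41], [0.06, 2.06], [-2.6, 2.6]. Speed limits (rad/s): [2.22, 2.22, 2.79, 2.79, 3.14, 3.14, 3.14].

INTERFACE

Orientations are given as a unit quaternion [x, y, z, w].
In Python, from rig import readout, viewer, manip gives the robot as it stands. The module is installed in compiled form; this text tells all that it offers.
- The arm moves only by the tool carry_out, never from a script. Its argument "deltas" is a list of rows, each a list of 7 numbers: the turn, a rotation vector about the world's x, y, z in rad, then the shift along the world's x, y, z in m, then the opening, from -1 (shut) to 1 (fully open), so that 0 is half open. A call has 1 to 8 rows; each row is the pose to reach, as a shift and turn from the pose measured when the call began; what a row does not reach only later rows make up. A row lasts 1/10 s, in which the tool goes at most 50 mm and 8.59 degrees, less where a joint would pass 70% of its speed; a pose out of reach is approached as far as the arm can. A call with a gripper value outside its range is refused whole. The fingers move at their own pace and stop on an object; the grip force is fixed at half the most. Time passes only in rows, so rows that repeat a pose let the fingers close. It gives the time, the measured TCP pose, the force and the opening at its end, in the units of the state.
- readout.read_state(): the state, without advancing time (a new reading comes with each control period).
- viewer.get_image(name): name is "scene" or "top"; returns a dict with "pixels" (420x560x3 uint8, blue, green, red), "z_map" (420x560 float32, m along the optical axis (not along the pixel's ray), 0 where there is no reading), "intrinsics" (3x3 intrinsics, pixels), "dist_coeffs" ([k1, k2, p1, p2, k3] as OpenCV has them; the pictures are not rectified), "origin" and "attitude" of the camera in the world. Camera axes: x right, y down, z forward; pixel columns grow to the right and rows downward; lengths in m; the calibration is good to about 2 mm. A picture is of the moment at which its call begins.
- manip.hand_in(): hands the job in, once; it reports no verdict.
The state is a dict: "t": time; "q": joint angles; "qvel": joint speeds; "effort": joint torques, N m; "tcp_pos": TCP position; "ee_rot": TCP orientation; "force": force on the tool from outside, world axes, zero at the start; "moment": the same for the moment, N m; "opening": finger opening in m.
Only numpy, scipy, OpenCV 4.12 (cv2) and the standard library are available. Lean on these libraries where they do the work, as an engineer would, in place of code of your own. Each camera call takes 0.05 s, during which the arm holds its last target.

## Working session

There is one attempt and no reset: what is moved stays moved. The work goes in short steps, Python scripts to look and compute and a tool call to move; the robot and the scene stay as the last step left them, time stands still between calls to the robot, and variables do not carry over. Pictures are saved under pics/ and viewed, and the job is handed in when it is done.

Besides the shell and the picture viewer there is one more tool, called after "Emit:" by a JSON object that holds its "api" and its "payload", one argument or row to a line. carry_out: Moves the arm, as the interface text tells. Its arguments: {"type":"object","properties":{"deltas":{"type":"array"}},"required":["deltas"]}

```bash
mkdir -p pics; ls; python3 - <<'E'
from rig import readout, viewer, manip
import cv2,numpy as np
s=readout.read_state()
for k,v in s.items(): print(k,np.round(v,4))
print(manip.grip_depth)
for n in("scene","top"):
    d=viewer.get_image(n); cv2.imwrite(f"pics/{n}0.png",d["pixels"])
    np.savez(f"{n}0.npz",**{k:d[k] for k in d})
    print(n,d["intrinsics"],d["dist_coeffs"],d["origin"],d["attitude"])
E
```

```text
pics
t 0.0
q [-1.2466  0.3329 -0.0647  1.461   0.0216  1.3499 -0.0885]
qvel [-0.001   0.003  -0.0004  0.0018 -0.0006 -0.0004  0.0017]
effort [-4.00000e-04 -6.23280e+01  2.38000e-02 -3.89863e+01 -6.16000e-02
  4.00000e-02  2.00000e-04]
tcp_pos [0.2123 0.5874 0.2218]
ee_rot [ 0.5791  0.4059 -0.4067 -0.5784]
force [-0.2572 -1.585  -0.0463]
moment [-0.0559  0.0695  0.0352]
opening 0.0873
-0.0187
scene [[420.87636389   0.         278.49644036]
 [  0.         420.87636389 220.35412826]
 [  0.           0.           1.        ]] [-0.09908008  0.          0.          0.          0.        ] [ 1.03001745 -0.21825442  0.78626365] [ 0.84204488  0.44478761 -0.1454445  -0.26827281]
top [[406.06897939   0.         283.13276728]
 [  0.         406.06897939 212.21821456]
 [  0.           0.           1.        ]] [-0.10861587  0.          0.          0.          0.        ] [0.52242028 0.0379601  1.0177431 ] [ 0.71207344 -0.70055185  0.03293434 -0.03307337]
```

View pics/scene0.png

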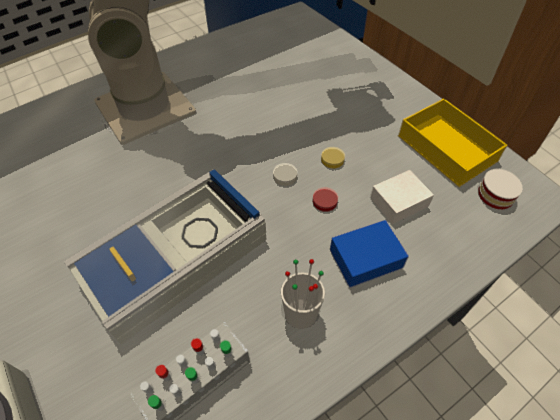

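View pics/top0.png

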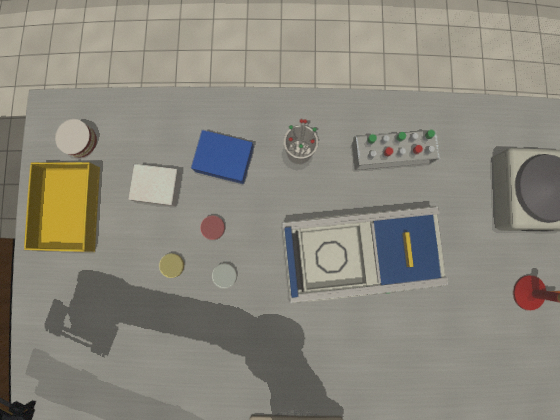

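The scene view shows the case at (165,245), with the collar at (200,232), the red dish at (325,199), the yellow dish at (333,157) and the white dish at (285,173). In the top view the red dish is at (212,227), the collar at (332,257), the bar at (408,250) and the end frame at (291,262). Next I'll measure these.

```bash
cat > h.py <<'E'
import numpy as np,cv2
from scipy.spatial.transform import Rotation as R
def load(n): return dict(np.load(n))
def plane(d,px,z):
    px=np.asarray(px,float).reshape(-1,1,2)
    u=cv2.undistortPoints(px,d["intrinsics"],d["dist_coeffs"]).reshape(-1,2)
    r=R.from_quat(d["attitude"]).apply(np.c_[u,np.ones(len(u))]); o=d["origin"]
    return o+r*((z-o[2])/r[:,2])[:,None]
def masks(d):
    h=cv2.cvtColor(d["pixels"],cv2.COLOR_BGR2HSV)
    return dict(red=((h[...,0]<10)|(h[...,0]>170))&(h[...,1]>110)&(h[...,2]>60),
      yel=(h[...,0]>15)&(h[...,0]<35)&(h[...,1]>110)&(h[...,2]>80),
      blue=(h[...,0]>95)&(h[...,0]<130)&(h[...,1]>110)&(h[...,2]>30))
def blobs(m,mina=40):
    cs,_=cv2.findContours(m.astype(np.uint8),cv2.RETR_EXTERNAL,cv2.CHAIN_APPROX_NONE)
    return [c for c in cs if cv2.contourArea(c)>mina]
E
python3 - <<'E'
from h import *
for n in("top","scene"):
    d=load(n+"0.npz")
    q=d["z_map"]; 
    for k,m in masks(d).items():
        for c in blobs(m):
            r=cv2.minAreaRect(c)
            z={"red":.018,"yel":.103,"blue":.079}[k]
            if k=="blue" and r[1][0]*r[1][1]<1400: z=.094
            cn=cv2.boxPoints(r)
            if k=="red":
                # world outline fit
                w=plane(d,c.reshape(-1,2),z)[:,:2]; (cx,cy),rr=cv2.minEnclosingCircle(w.astype(np.float32))
                print(n,k,np.round(r[0],1),"circ",round(cx,4),round(cy,4),round(rr,4))
            else:
                w=plane(d,c.reshape(-1,2),z)[:,:2]; rw=cv2.minAreaRect((w*1000).astype(np.float32))
                print(n,k,np.round(r[0],1),"wrect",np.round(rw[0],1),np.round(rw[1],1),round(rw[2],2))
    x={"top":(160,180,460,320),"scene":(50,140,350,330)}[n]
    p=d["pixels"][x[1]:x[3],x[0]:x[2]]; f=min(800/p.shape[1],600/p.shape[0])
    cv2.imwrite(f"pics/{n}0c.png",cv2.resize(p,None,fx=f,fy=f,interpolation=cv2.INTER_CUBIC))
E
```

```text
top red [536.5 292.5] circ 0.4175 -0.6134 0.0645
top red [388.3 151.3] circ 0.7754 -0.2251 0.0116
top yel [408.1 249. ] wrect [ 528.9 -246. ] [78.1 13.6] 6.24
top yel [ 61.6 205.9] wrect [614.6 560.5] [178.7 209.7] 89.97
top blue [290.6 262. ] wrect [496.3  20. ] [154.9  11.8] 6.87
top blue [406.9 249.1] wrect [ 529.  -251.4] [146.8 141.1] 6.99
top blue [221.5 155.5] wrect [742.5 186.9] [124.7  99.6] 76.47
scene red [161.5 371. ] circ 0.7318 -0.2794 0.0134
scene red [196.6 344.7] circ 0.7235 -0.2006 0.0138
scene red [325. 200.] circ 0.585 0.2074 0.0334
scene yel [120.5 261.2] wrect [ 532.1 -248.4] [79.8  9.5] 6.91
scene yel [494.4 198.1] wrect [834.9 463.7] [71.6 27.6] 17.99
scene yel [332. 158.] wrect [549.4 248. ] [49.3 62. ] 50.51
scene yel [450.9 139. ] wrect [656.3 523.7] [227.7 205.6] 0.55
scene blue [368.5 252. ] wrect [771.6 165.3] [138.6 111.6] 76.58
scene blue [233.5 194. ] wrect [503.1  15.5] [163.5  21.1] 6.69
scene blue [294.8  13.2] wrect [-70.1 580.1] [482.7 244.1] 44.89
```

View pics/top0c.png

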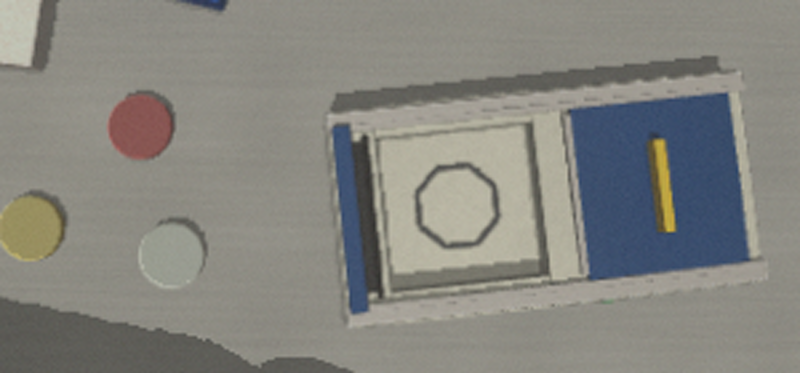

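View pics/scene0c.png

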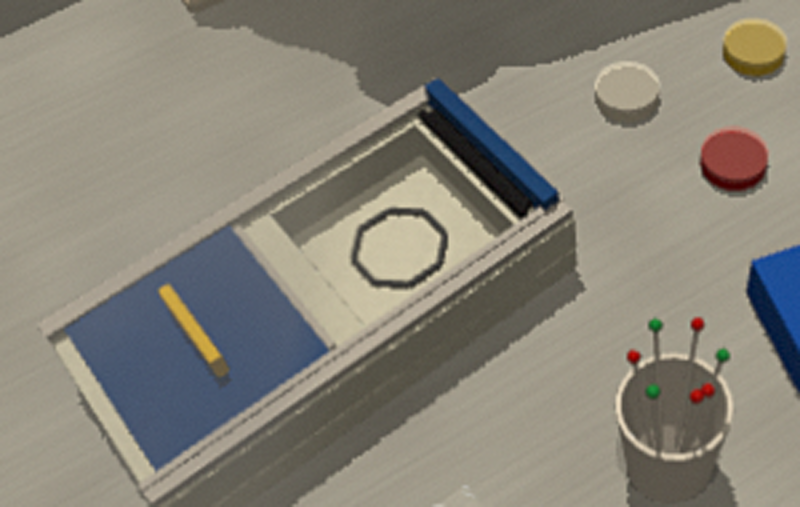

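The top crop shows the collar as an octagonal ring at crop (457,205), the dark seal strip at crop (366,215) and the red dish at crop (141,126). I'll fit the dish and collar in both views.

```bash
python3 - <<'E'
from h import *
def fit(w):
    A=np.c_[2*w,np.ones(len(w))]; s=np.linalg.lstsq(A,(w**2).sum(1),rcond=None)[0]
    return s[:2],np.sqrt(s[2]+s[0]**2+s[1]**2)
for n in("top","scene"):
    d=load(n+"0.npz"); hs=cv2.cvtColor(d["pixels"],cv2.COLOR_BGR2HSV); g=hs[...,2].astype(int)
    # collar
    c={"top":(332,257),"scene":(200,232)}[n]; rr={"top":22,"scene":24}[n]
    yy,xx=np.mgrid[:420,:560]; roi=(np.hypot(xx-c[0],yy-c[1])<rr)
    m=roi&(g<np.median(g[roi])*0.62)
    w=plane(d,np.argwhere(m)[:,::-1],.034)[:,:2]; ce,r=fit(w); e=abs(np.hypot(*(w-ce).T)-r)<.006; ce,r=fit(w[e])
    print(n,"collar",m.sum(),ce.round(4),r.round(4))
    # inner light region centroid
    c2=blobs((roi&~m),200)
    # red dish
    h=hs[...,0]; sat=hs[...,1]
    c={"top":(212,227),"scene":(325,199)}[n]
    roi=np.hypot(xx-c[0],yy-c[1])<20
    m=roi&((h<12)|(h>168))&(sat>70)
    b=max(blobs(m),key=cv2.contourArea)
    w=plane(d,b.reshape(-1,2),.018)[:,:2]; ce,r=fit(w)
    print(n,"red",m.sum(),ce.round(4),r.round(4), "sat/val med",np.median(sat[m]),np.median(g[m]))
    m2=m&(g>0.8*np.percentile(g[m],80)); b=max(blobs(m2),key=cv2.contourArea)
    el=cv2.fitEllipse(b); print("  top face ellipse",np.round(el[0],1),np.round(el[1],1),"->",plane(d,[el[0]],.018).round(4))
    # case door/frames
    mk=masks(d)["blue"]
    lo,hi={"top":((370,200),(460,300)),"scene":((60,200),(185,330))}[n]
    mm=mk&(xx>lo[0])&(xx<hi[0])&(yy>lo[1])&(yy<hi[1])
    b=np.vstack(blobs(mm,50)); w=plane(d,b.reshape(-1,2),.079)[:,:2]
    rw=cv2.minAreaRect((w*1000).astype(np.float32)); print(n,"door",np.round(rw[0],1),np.round(rw[1],1),rw[2],np.round(cv2.boxPoints(rw),0).tolist())
    for nm,c in {"yellow":{"top":(171,265),"scene":(333,157)},"white":{"top":(224,275),"scene":(285,173)}}.items(): print(nm,plane(d,[c[n]],.018).round(3))
    print(n,"depth at red",d["z_map"][{"top":(227,212),"scene":(199,325)}[n]])
E
```

```text
top collar 143 [ 0.5087 -0.0784] 0.0365
top red 455 [0.5756 0.2141] 0.0288 sat/val med 99.0 135.0
  top face ellipse [211.9 227.3] [22.9 23.1] -> [[0.5756 0.2144 0.018 ]]
top door [ 529.  -251.4] [146.8 141.1] 6.990177154541016 [[448.0, -190.0], [465.0, -330.0], [610.0, -313.0], [593.0, -172.0]]
yellow [[0.481 0.313 0.018]]
white [[0.459 0.181 0.018]]
top depth at red 0.99951476
scene collar 298 [ 0.5113 -0.0789] 0.0371
scene red 508 [0.5841 0.2094] 0.0326 sat/val med 146.0 142.0
  top face ellipse [325.1 196.9] [18.6 24.4] -> [[0.5793 0.214  0.018 ]]Traceback (most recent call last):
  File "<stdin>", line 29, in <module>
    return _nx.concatenate(arrs, 0, dtype=dtype, casting=casting)
           ~~~~~~~~~~~~~~~^^^^^^^^^^^^^^^^^^^^^^^^^^^^^^^^^^^^^^^
ValueError: need at least one array to concatenate
```

```bash
python3 - <<'E'
from h import *
from rig import readout
s=readout.read_state(); print(R.from_quat(s["ee_rot"]).as_matrix().round(3)); print(s["tcp_pos"],s["force"])
d=load("top0.npz")
# cup and rack
for nm,c,z in (("cup",(301,142),.1),("rack",(397,150),.064),("end",(290.6,262),.094),("bar",(408.1,249),.103),("whitecart",(153,185),.045)): print(nm,plane(d,[c],z).round(3))
E
```

```text
[[ 0.34  -0.    -0.94 ]
 [ 0.94  -0.001  0.34 ]
 [-0.001 -1.    -0.   ]]
[0.21232814 0.58749    0.221844  ] [ 0.55802601 -0.86203664  0.30143715]
cup [[0.772 0.    0.1  ]]
rack [[ 0.768 -0.234  0.064]]
end [[0.496 0.02  0.094]]
bar [[ 0.529 -0.246  0.103]]
whitecart [[0.675 0.359 0.045]]
```

Emit:
{"api": "carry_out", "payload": {
  "deltas": [
    [0,0,0.12,0.045,-0.047,0,1],
    [0,0,0.24,0.09,-0.094,0,1],
    [0,0,0.36,0.135,-0.14,0,1],
    [0,0,0.468,0.18,-0.187,0,1],
    [0,0,0.468,0.225,-0.233,0,1],
    [0,0,0.468,0.27,-0.28,0,1],
    [0,0,0.468,0.315,-0.326,0,1],
    [0,0,0.468,0.365,-0.373,0,1]
  ]
}}

```text
t: 0.9
tcp_pos: [0.4917, 0.2987, 0.2217]
ee_rot: [-0.469, -0.529, 0.53, 0.468]
force: [1.0, 0.7, -0.9]
opening: 0.0871
```

Emit:
{"api": "carry_out", "payload": {
  "deltas": [
    [0,0,0,0.043,-0.042,-0.02,1],
    [0,0,0,0.0856,-0.0847,-0.05,1],
    [0,0,0,0.0856,-0.0847,-0.09,1],
    [0,0,0,0.0856,-0.0847,-0.12,1],
    [0,0,0,0.0856,-0.0847,-0.12,1],
    [0,0,0,0.0856,-0.0847,-0.12,1],
    [0,0,0,0.0856,-0.0847,-0.12,1],
    [0,0,0,0.0856,-0.0847,-0.12,1]
  ]
}}

```text
t: 1.7
tcp_pos: [0.5781, 0.2154, 0.1043]
ee_rot: [0.469, 0.531, -0.529, -0.468]
force: [0.3, -0.1, -0.1]
opening: 0.0869
```

```bash
cat > look.py <<'E'
import sys
from h import *
from rig import readout,viewer
def go(tag,crops={}):
    s=readout.read_state(); M=R.from_quat(s["ee_rot"]).as_matrix()
    print("t",round(s["t"],2),"tcp",np.round(s["tcp_pos"],4),"jaw yaw",np.degrees(np.arctan2(M[1,0],M[0,0])).round(2),"ydir",M[:,1].round(3),"F",np.round(s["force"],2),"open",round(float(s["opening"]),4),"q",np.round(s["q"],2))
    for n,(x0,y0,x1,y1) in crops.items():
        d=viewer.get_image(n); np.savez(f"{n}_{tag}.npz",**d); p=d["pixels"][y0:y1,x0:x1]; f=min(800/(x1-x0),600/(y1-y0))
        cv2.imwrite(f"pics/{n}_{tag}.png",cv2.resize(p,None,fx=f,fy=f,interpolation=cv2.INTER_CUBIC))
E
python3 -c "
from look import *
go('a',{'scene':(180,80,420,260)})"
```

```text
t 1.7 tcp [0.5781 0.2154 0.1043] jaw yaw 97.03 ydir [ 0.003  0.001 -1.   ] F [ 0.33 -0.08 -0.07] open 0.0869 q [-0.58  0.4   0.18  1.64 -0.08  1.11  1.32]
```

View pics/scene_a.png

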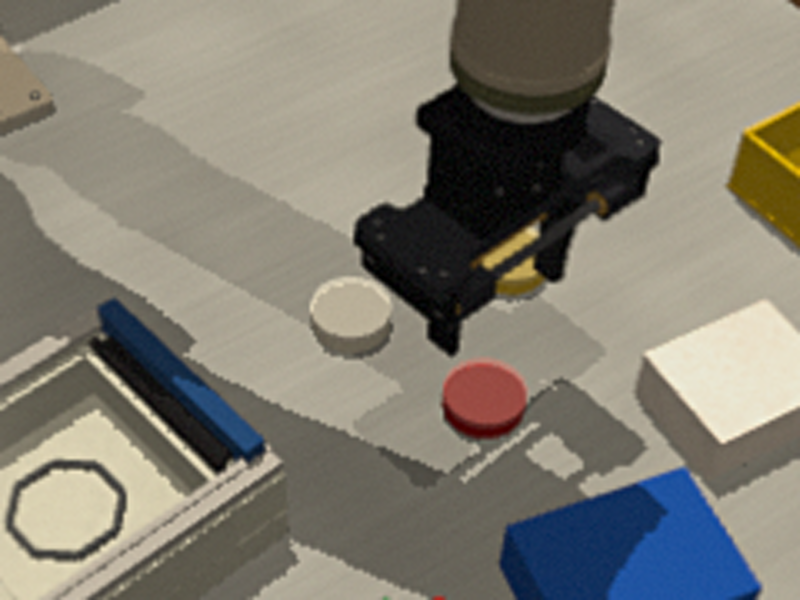

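The scene view shows the open fingers straddling, and above, the red dish at crop (484,395). The white and yellow dishes are clear. I'll descend.

Emit:
{"api": "carry_out", "payload": {
  "deltas": [
    [0,0,0,-0.001,-0.0014,-0.03,1],
    [0,0,0,-0.001,-0.0014,-0.06,1],
    [0,0,0,-0.001,-0.0014,-0.085,1],
    [0,0,0,-0.001,-0.0014,-0.096,1],
    [0,0,0,-0.001,-0.0014,-0.096,1],
    [0,0,0,-0.001,-0.0014,-0.096,1]
  ]
}}

```text
t: 2.35
tcp_pos: [0.5778, 0.2143, 0.0094]
ee_rot: [0.469, 0.531, -0.528, -0.468]
force: [0.5, -0.6, -0.3]
opening: 0.0872
```

```bash
python3 -c "
from look import *
go('b',{'scene':(250,120,410,240)})"
```

```text
t 2.35 tcp [0.5778 0.2143 0.0094] jaw yaw 97.02 ydir [ 0.004  0.001 -1.   ] F [ 0.49 -0.57 -0.3 ] open 0.0872 q [-0.56  0.51  0.17  1.7  -0.1   0.93  1.34]
```

View pics/scene_b.png

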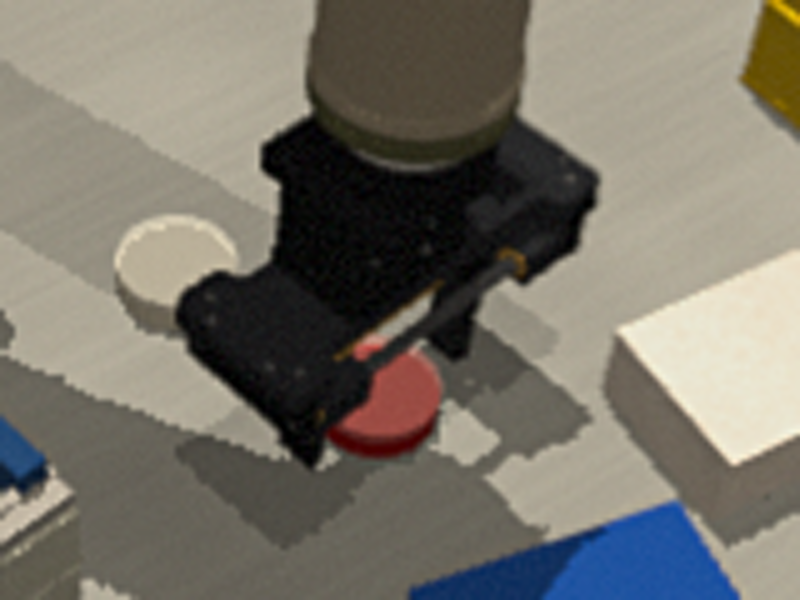

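The dish at crop (383,400) sits between the fingertips at (310,465) and (455,355). I'll close.

Emit:
{"api": "carry_out", "payload": {
  "deltas": [
    [0,0,0,0,0,-0.001,0.4],
    [0,0,0,0,0,-0.001,0],
    [0,0,0,0,0,-0.001,-0.4],
    [0,0,0,0,0,-0.001,-0.4],
    [0,0,0,0,0,-0.001,-0.4],
    [0,0,0,0,0,-0.001,-0.4]
  ]
}}

```text
t: 3.0
tcp_pos: [0.5781, 0.2144, 0.0088]
ee_rot: [0.469, 0.531, -0.528, -0.467]
force: [0.0, 0.4, 2.2]
opening: 0.0592
```

Emit:
{"api": "carry_out", "payload": {
  "deltas": [
    [0,0,0,0,0,0.02,-0.4],
    [0,0,0,0,0,0.045,-0.4],
    [0,0,0,0,0,0.07,-0.4],
    [0,0,0,0,0,0.1,-0.4],
    [0,0,0,0,0,0.12,-0.4],
    [0,0,0,0,0,0.12,-0.4]
  ]
}}

```text
t: 3.6
tcp_pos: [0.5797, 0.2149, 0.1319]
ee_rot: [0.47, 0.533, -0.526, -0.467]
force: [0.3, 0.4, 0.1]
opening: 0.0591
```

```bash
python3 -c "
from look import *
go('c',{'scene':(250,60,450,210)})"
```

```text
t 3.6 tcp [0.5797 0.2149 0.1319] jaw yaw 97.01 ydir [ 0.01   0.004 -1.   ] F [0.28 0.43 0.05] open 0.0591 q [-0.58  0.37  0.19  1.61 -0.07  1.15  1.32]
```

View pics/scene_c.png

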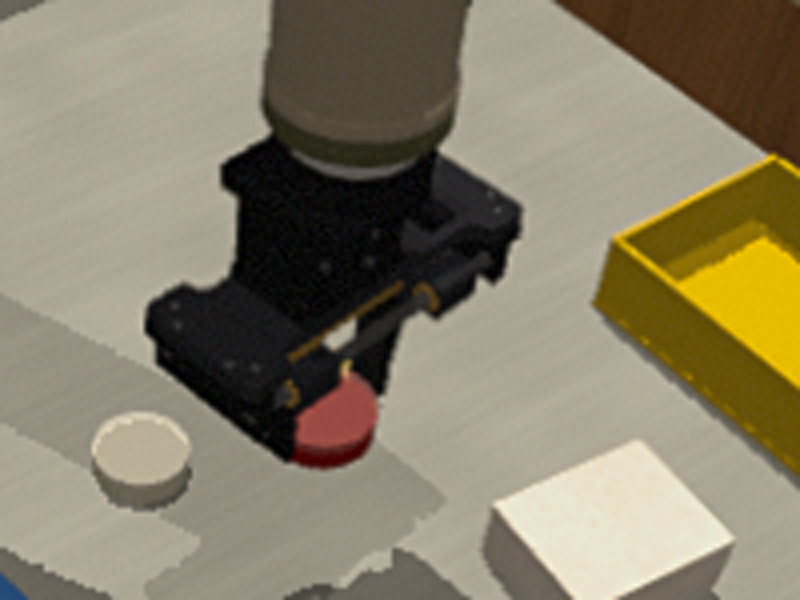

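The dish is gripped level between the fingers at crop (335,420). I'll carry it over the nest.

Emit:
{"api": "carry_out", "payload": {
  "deltas": [
    [0,0,0,-0.01,-0.04,0,-0.4],
    [0,0,0,-0.02,-0.085,0,-0.4],
    [0,0,0,-0.03,-0.13,0,-0.4],
    [0,0,0,-0.04,-0.175,0,-0.4],
    [0,0,0,-0.052,-0.22,0,-0.4],
    [0,0,0,-0.063,-0.265,0,-0.4],
    [0,0,0,-0.069,-0.2935,0,-0.4],
    [0,0,0,-0.069,-0.2935,0,-0.4]
  ]
}}

```text
t: 4.45
tcp_pos: [0.5077, -0.0838, 0.1287]
ee_rot: [0.471, 0.53, -0.527, -0.469]
force: [-0.5, 0.5, -0.5]
opening: 0.059
```

```bash
python3 -c "
from look import *
go('d')"
```

```text
t 4.45 tcp [ 0.5077 -0.0838  0.1287] jaw yaw 96.62 ydir [ 0.005  0.001 -1.   ] F [-0.47  0.47 -0.53] open 0.059 q [-0.25  0.16  0.35  1.89 -0.06  1.1   1.82]
```

Emit:
{"api": "carry_out", "payload": {
  "deltas": [
    [0,0.005,0,0.0025,0.005,-0.02,-0.4],
    [0,0.005,0,0.0025,0.005,-0.04,-0.4],
    [0,0.005,0,0.0025,0.005,-0.06,-0.4],
    [0,0.005,0,0.0025,0.005,-0.07,-0.4],
    [0,0.005,0,0.0025,0.005,-0.07,-0.4],
    [0,0.005,0,0.0025,0.005,-0.07,-0.4],
    [0,0.005,0,0.0025,0.005,-0.07,-0.4]
  ]
}}

```text
t: 5.15
tcp_pos: [0.5109, -0.0787, 0.0595]
ee_rot: [0.47, 0.529, -0.527, -0.47]
force: [-0.2, -0.3, -1.1]
opening: 0.0592
```

```bash
python3 -c "
from look import *
go('e',{'scene':(120,130,320,280),'top':(270,195,390,315)})"
```

```text
t 5.15 tcp [ 0.5109 -0.0787  0.0595] jaw yaw 96.63 ydir [ 0.001  0.001 -1.   ] F [-0.17 -0.34 -1.06] open 0.0592 q [-0.24  0.26  0.34  1.94 -0.11  0.96  1.84]
```

View pics/scene_e.png

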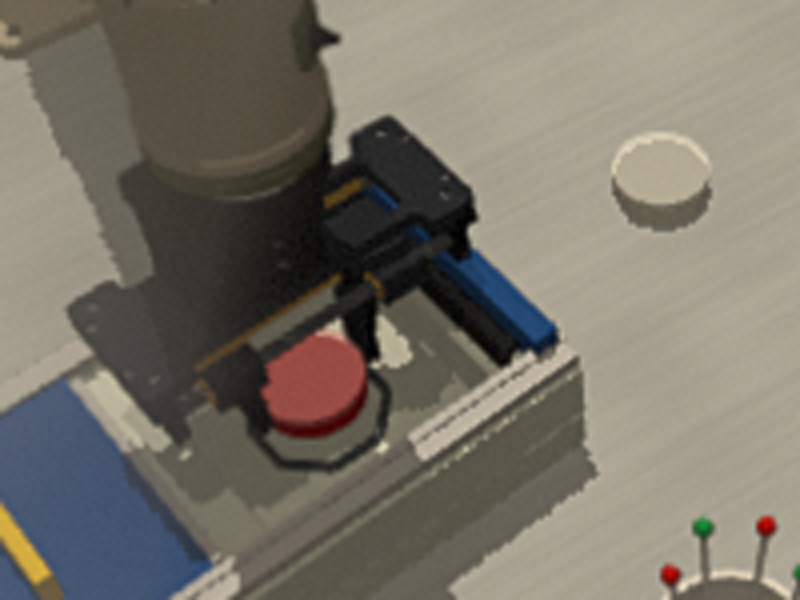

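View pics/top_e.png

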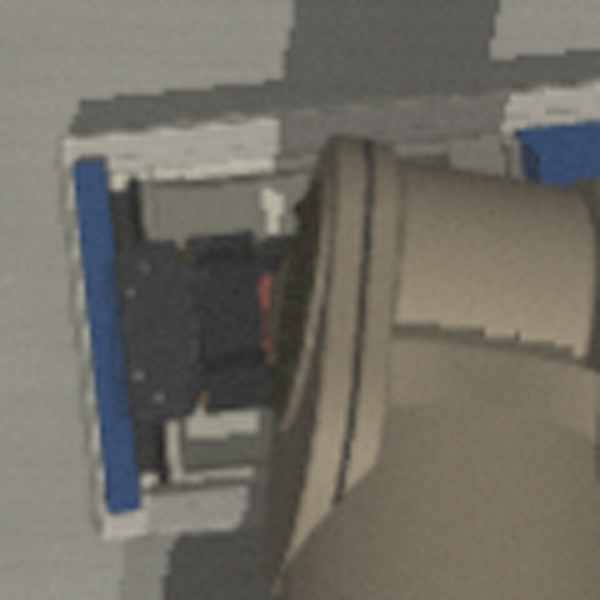

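The scene view shows the dish at crop (315,385) hovering just above the collar at crop (320,420). I'll check its centre in the same view against the collar.

```bash
python3 - <<'E'
from h import *
from scipy.optimize import least_squares
def meas(f,c,zt,zb):
    d=load(f); hs=cv2.cvtColor(d["pixels"],cv2.COLOR_BGR2HSV)
    yy,xx=np.mgrid[:420,:560]; h=hs[...,0]
    m=(np.hypot(xx-c[0],yy-c[1])<20)&((h<12)|(h>168))&(hs[...,1]>70)
    cols=[x for x in range(560) if m[:,x].sum()>3]
    low=np.array([(x,np.argwhere(m[:,x]).max()+.5) for x in cols[3:-3]],float)
    w=plane(d,low,zb)[:,:2]
    s=least_squares(lambda p:np.hypot(*(w-p).T)-.030,w.mean(0)-[.0,0]+[-.03,0],loss="soft_l1",f_scale=.001)
    g=hs[...,2]; 
    print(f,"cols",cols[0],cols[-1],"bottom-rim fit",s.x.round(4),"rms",np.sqrt((s.fun**2).mean()).round(4))
    # bright top face right boundary
    m2=m&(g>0.8*np.percentile(g[m],80))
    pts=np.array([(np.argwhere(m2[y]).max()+.5,y) for y in range(420) if m2[y].sum()>4],float)
    w=plane(d,pts,zt)[:,:2]
    s=least_squares(lambda p:np.hypot(*(w-p).T)-.030,w.mean(0)-[0,.03],loss="soft_l1",f_scale=.001)
    print("   top-face right fit",s.x.round(4),np.sqrt((s.fun**2).mean()).round(4),len(pts))
meas("scene0.npz",(325,199),.018,0)
meas("scene_e.npz",(199,225),.0595-.009+.018,.0595-.009)
E
```

```text
scene0.npz cols 313 337 bottom-rim fit [0.5791 0.2145] rms 0.0006
   top-face right fit [0.5788 0.2134] 0.0005 19
scene_e.npz cols 185 211 bottom-rim fit [ 0.5115 -0.0799] rms 0.0006
   top-face right fit [ 0.512  -0.0803] 0.0007 22
```

Emit:
{"api": "carry_out", "payload": {
  "deltas": [
    [0,0,0,-0.0003,0.0007,-0.006,-0.4],
    [0,0,0,-0.0003,0.0007,-0.012,-0.4],
    [0,0,0,-0.0003,0.0007,-0.016,-0.4],
    [0,0,0,-0.0003,0.0007,-0.018,-0.4],
    [0,0,0,-0.0003,0.0007,-0.0195,-0.4],
    [0,0,0,-0.0003,0.0007,-0.0195,-0.4]
  ]
}}

```text
t: 5.85
tcp_pos: [0.5104, -0.0781, 0.0398]
ee_rot: [0.47, 0.529, -0.527, -0.47]
force: [-1.6, -0.4, -0.4]
opening: 0.0589
```

```bash
python3 -c "
from look import *
go('f',{'scene':(140,160,280,265)})"
```

```text
t 5.85 tcp [ 0.5104 -0.0781  0.0398] jaw yaw 96.62 ydir [ 0.001  0.001 -1.   ] F [-1.59 -0.43 -0.43] open 0.0589 q [-0.23  0.29  0.34  1.96 -0.12  0.91  1.85]
```

View pics/scene_f.png

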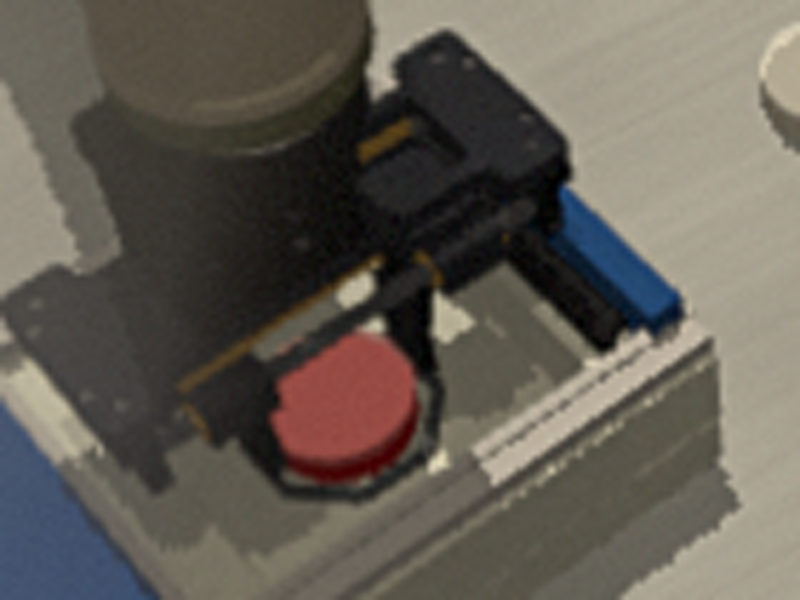

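The dish at crop (345,410) is inside the dark collar, and the force is low. I'll lower the last millimetre, release and lift.

Emit:
{"api": "carry_out", "payload": {
  "deltas": [
    [0,0,0,0,0,-0.0008,-0.4],
    [0,0,0,0,0,-0.0008,0.4],
    [0,0,0,0,0,-0.0008,0.6],
    [0,0,0,0,0,-0.0008,0.6],
    [0,0,0,0,0,-0.0008,0.6],
    [0,0,0,0,0,-0.0008,0.6]
  ]
}}

```text
t: 6.5
tcp_pos: [0.5105, -0.0781, 0.0392]
ee_rot: [0.47, 0.529, -0.527, -0.47]
force: [-0.5, -0.1, -1.3]
opening: 0.0695
```

```bash
python3 -c "
from look import *
go('g')"
```

```text
t 6.5 tcp [ 0.5105 -0.0781  0.0392] jaw yaw 96.62 ydir [ 0.001  0.001 -1.   ] F [-0.48 -0.09 -1.28] open 0.0695 q [-0.23  0.29  0.34  1.96 -0.12  0.91  1.85]
```

Emit:
{"api": "carry_out", "payload": {
  "deltas": [
    [0,0,0,0,0,0.01,0.6],
    [0,0,0,0,0,0.03,0.6],
    [0,0,0,0,0,0.06,0.6],
    [0,0,0,0,0,0.1,0.2],
    [0,0,0,0,0,0.13,-0.5],
    [0,0,0,0,0,0.14,-1],
    [0,0,0,0,0,0.14,-1],
    [0,0,0,0,0,0.14,-1]
  ]
}}

```text
t: 7.3
tcp_pos: [0.51, -0.078, 0.1783]
ee_rot: [0.47, 0.528, -0.528, -0.47]
force: [0.3, -0.0, -0.4]
opening: 0.0374
```

```bash
python3 -c "
from look import *
go('h',{'scene':(60,150,280,315)})"
```

```text
t 7.3 tcp [ 0.51   -0.078   0.1783] jaw yaw 96.63 ydir [ 0.     0.001 -1.   ] F [ 0.31 -0.01 -0.38] open 0.0374 q [-0.27  0.12  0.36  1.82 -0.05  1.21  1.79]
```

View pics/scene_h.png

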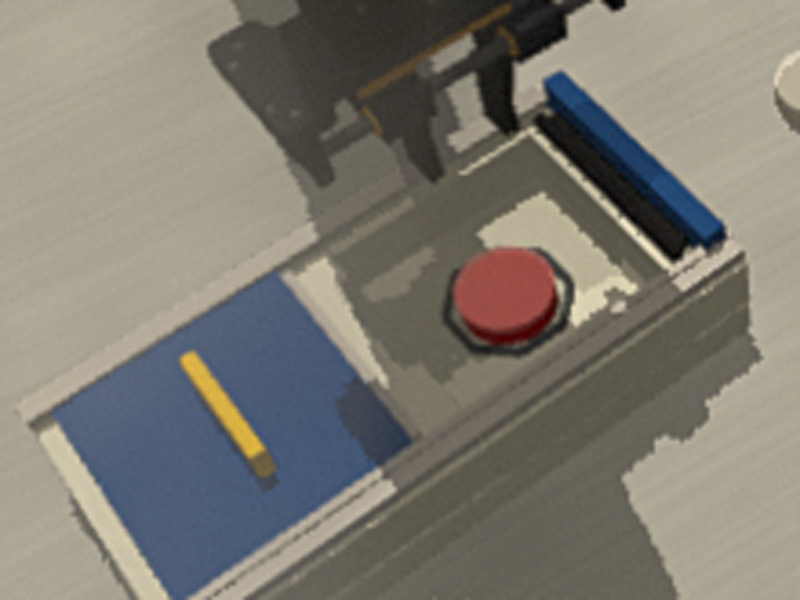

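The dish at crop (505,295) lies flat inside the collar. The bar is at crop (228,410). I'll go behind the bar (-y side) with the fingers shut.

Emit:
{"api": "carry_out", "payload": {
  "deltas": [
    [0,0,0,0.005,-0.035,0,-1],
    [0,0,0,0.01,-0.08,0,-1],
    [0,0,0,0.015,-0.125,0,-1],
    [0,0,0,0.02,-0.17,0,-1],
    [0,0,0,0.024,-0.2,0,-1],
    [0,0,0,0.0255,-0.214,0,-1],
    [0,0,0,0.0255,-0.214,0,-1],
    [0,0,0,0.0255,-0.214,0,-1]
  ]
}}

```text
t: 8.15
tcp_pos: [0.5352, -0.2904, 0.1769]
ee_rot: [0.469, 0.528, -0.528, -0.471]
force: [0.4, 0.5, -0.1]
opening: 0.0007
```

```bash
python3 -c "
from look import *
go('i',{'scene':(60,150,280,315)})"
```

```text
t 8.15 tcp [ 0.5352 -0.2904  0.1769] jaw yaw 96.68 ydir [-0.002  0.002 -1.   ] F [ 0.41  0.49 -0.14] open 0.0007 q [ 0.03  0.35  0.49  1.59 -0.17  1.25  2.24]
```

View pics/scene_i.png

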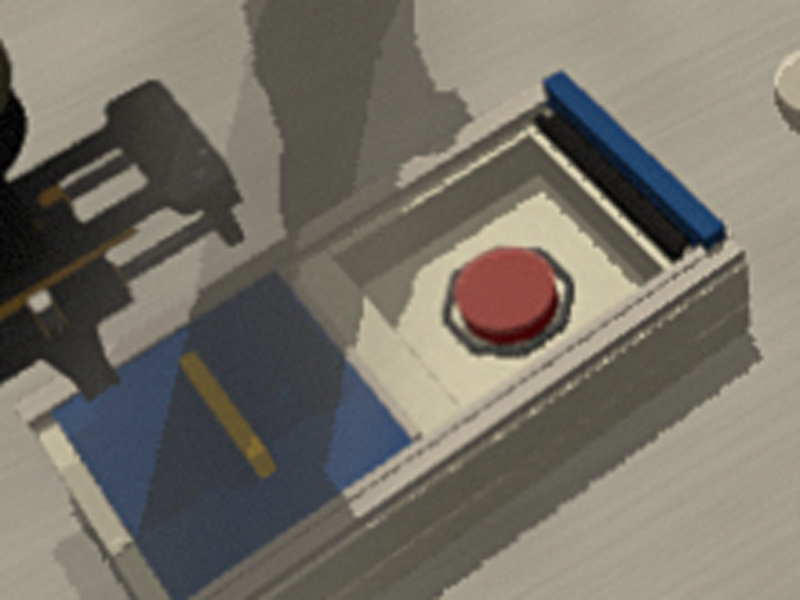

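The shut fingertip at crop (100,390) is well behind the bar at (228,410). I'll descend.

Emit:
{"api": "carry_out", "payload": {
  "deltas": [
    [0,0,0,0,0.0018,-0.03,-1],
    [0,0,0,0,0.0018,-0.06,-1],
    [0,0,0,0,0.0018,-0.08,-1],
    [0,0,0,0,0.0018,-0.09,-1],
    [0,0,0,0,0.0018,-0.09,-1],
    [0,0,0,0,0.0018,-0.09,-1],
    [0,0,0,0,0.0018,-0.09,-1]
  ]
}}

```text
t: 8.9
tcp_pos: [0.5363, -0.2883, 0.0886]
ee_rot: [0.469, 0.529, -0.528, -0.47]
force: [0.1, -0.5, -0.3]
opening: 0.0003
```

```bash
python3 -c "
from look import *
go('j',{'scene':(60,150,280,315)})"
```

```text
t 8.9 tcp [ 0.5363 -0.2883  0.0886] jaw yaw 96.75 ydir [ 0.001  0.002 -1.   ] F [ 0.13 -0.54 -0.26] open 0.0003 q [ 0.05  0.43  0.47  1.68 -0.22  1.08  2.27]
```

View pics/scene_j.png

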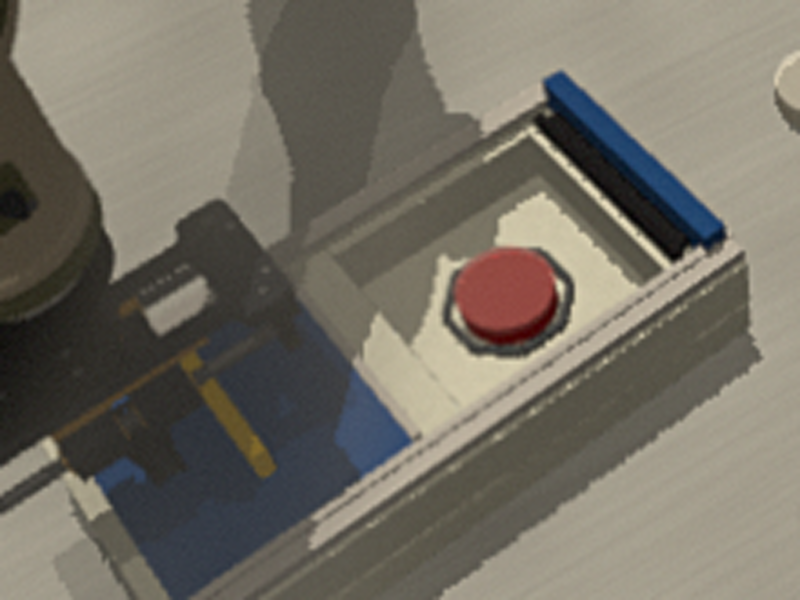

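Emit:
{"api": "carry_out", "payload": {
  "deltas": [
    [0,0,0,-0.0012,0.01,0,-1],
    [0,0,0,-0.002,0.017,0,-1],
    [0,0,0,-0.0026,0.022,0,-1],
    [0,0,0,-0.0032,0.027,0,-1],
    [0,0,0,-0.004,0.033,0,-1],
    [0,0,0,-0.005,0.041,0,-1],
    [0,0,0,-0.006,0.05,0,-1],
    [0,0,0,-0.0072,0.06,0,-1]
  ]
}}

```text
t: 9.75
tcp_pos: [0.5292, -0.2289, 0.0887]
ee_rot: [0.47, 0.529, -0.528, -0.47]
force: [2.8, -5.4, -0.9]
opening: 0.0003
```

```bash
python3 -c "
from look import *
go('k',{'scene':(60,150,280,315)})"
```

```text
t 9.75 tcp [ 0.5292 -0.2289  0.0887] jaw yaw 96.69 ydir [ 0.002  0.    -1.   ] F [ 2.83 -5.41 -0.87] open 0.0003 q [-0.05  0.36  0.46  1.77 -0.18  1.05  2.16]
```

View pics/scene_k.png

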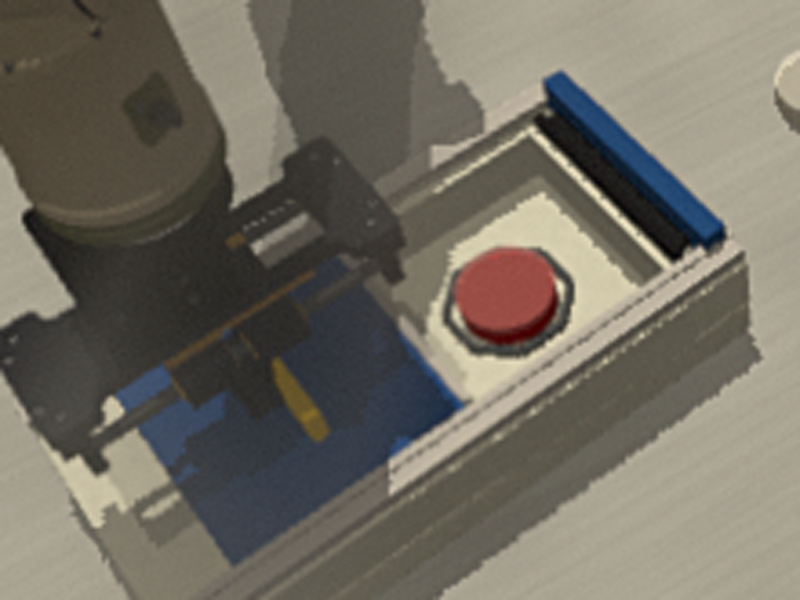

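The hatch is moving: its leading edge now ends at crop (465,405), up from (412,440). The lateral force is small. I'll compute how far is left to go.

```bash
python3 - <<'E'
from h import *
d=load("scene0.npz"); yc=np.array([-.12,.993])
def P(c,z): return plane(d,[(60+c[0]*.275,150+c[1]*.275)],z)[0,:2]
a=P((412,440),.079);b=P((465,405),.079);n=np.array([.5113,-.0789])
print("edge start",(a-n)@yc,"now",(b-n)@yc)
for c,z in (((680,252),.094),((680,252),.079),((537,120),.094),((537,120),.079),((720,240),.094)): print(c,z,((P(c,z)-n)@yc).round(4))
t=load("top0.npz")
g=cv2.cvtColor(t["pixels"],cv2.COLOR_BGR2GRAY)
nt=np.array([.5087,-.0784])
for y in (250,260,270):
    print(y,[(x,int(g[y,x]),round(float((plane(t,[(x,y)],.085)[0,:2]-nt)@yc),4)) for x in range(285,312)])
E
```

```text
edge start -0.10200013538450939 now -0.06862513710395175
(680, 252) 0.094 0.0749
(680, 252) 0.079 0.0808
(537, 120) 0.094 0.0712
(537, 120) 0.079 0.0771
(720, 240) 0.094 0.0969
250 [(285, 128, 0.1091), (286, 121, 0.1068), (287, 78, 0.1045), (288, 81, 0.1022), (289, 80, 0.1), (290, 82, 0.0977), (291, 82, 0.0954), (292, 78, 0.0931), (293, 71, 0.0909), (294, 67, 0.0886), (295, 65, 0.0863), (296, 65, 0.084), (297, 59, 0.0817), (298, 55, 0.0795), (299, 75, 0.0772), (300, 137, 0.0749), (301, 168, 0.0726), (302, 134, 0.0703), (303, 143, 0.0681), (304, 175, 0.0658), (305, 175, 0.0635), (306, 176, 0.0612), (307, 176, 0.059), (308, 178, 0.0567), (309, 180, 0.0544), (310, 175, 0.0521), (311, 174, 0.0498)]
260 [(285, 120, 0.1114), (286, 133, 0.1092), (287, 139, 0.1069), (288, 75, 0.1046), (289, 79, 0.1024), (290, 83, 0.1001), (291, 79, 0.0978), (292, 80, 0.0955), (293, 77, 0.0933), (294, 72, 0.091), (295, 62, 0.0887), (296, 70, 0.0864), (297, 62, 0.0842), (298, 62, 0.0819), (299, 55, 0.0796), (300, 71, 0.0773), (301, 133, 0.0751), (302, 170, 0.0728), (303, 137, 0.0705), (304, 118, 0.0682), (305, 149, 0.066), (306, 178, 0.0637), (307, 179, 0.0614), (308, 179, 0.0591), (309, 177, 0.0569), (310, 180, 0.0546), (311, 181, 0.0523)]
270 [(285, 136, 0.1138), (286, 121, 0.1115), (287, 124, 0.1093), (288, 122, 0.107), (289, 81, 0.1047), (290, 79, 0.1025), (291, 80, 0.1002), (292, 80, 0.0979), (293, 83, 0.0957), (294, 79, 0.0934), (295, 72, 0.0911), (296, 66, 0.0888), (297, 66, 0.0866), (298, 62, 0.0843), (299, 61, 0.082), (300, 59, 0.0798), (301, 64, 0.0775), (302, 129, 0.0752), (303, 173, 0.0729), (304, 148, 0.0707), (305, 147, 0.0684), (306, 177, 0.0661), (307, 177, 0.0639), (308, 177, 0.0616), (309, 176, 0.0593), (310, 180, 0.057), (311, 177, 0.0548)]
```

Emit:
{"api": "carry_out", "payload": {
  "deltas": [
    [0,0,0,-0.001,0.009,0,-1],
    [0,0,0,-0.0022,0.018,0,-1],
    [0,0,0,-0.0034,0.028,0,-1],
    [0,0,0,-0.0046,0.038,0,-1],
    [0,0,0,-0.0058,0.048,0,-1],
    [0,0,0,-0.007,0.058,0,-1],
    [0,0,0,-0.0079,0.065,0,-1],
    [0,0,0,-0.0085,0.07,0,-1]
  ]
}}

```text
t: 10.6
tcp_pos: [0.5206, -0.156, 0.0887]
ee_rot: [0.469, 0.53, -0.528, -0.47]
force: [-0.9, -4.9, 1.8]
opening: 0.0002
```

Emit:
{"api": "carry_out", "payload": {
  "deltas": [
    [0,0,0,-0.0008,0.006,0,-1],
    [0,0,0,-0.0016,0.013,0,-1],
    [0,0,0,-0.0024,0.02,0,-1],
    [0,0,0,-0.0032,0.027,0,-1],
    [0,0,0,-0.0039,0.032,0,-1],
    [0,0,0,-0.0043,0.035,0,-1],
    [0,0,0,-0.0043,0.035,0,-1],
    [0,0,0,-0.0043,0.035,0,-1]
  ]
}}

```text
t: 11.4
tcp_pos: [0.516, -0.1201, 0.0884]
ee_rot: [0.468, 0.53, -0.528, -0.47]
force: [0.3, -0.8, 1.1]
opening: 0.0007
```

```bash
python3 -c "
from look import *
go('l',{'scene':(60,130,280,295)})"
```

```text
t 11.4 tcp [ 0.516  -0.1201  0.0884] jaw yaw 96.86 ydir [-0.     0.003 -1.   ] F [ 0.34 -0.8   1.14] open 0.0007 q [-0.22  0.25  0.41  1.89 -0.12  1.03  1.94]
```

View pics/scene_l.png

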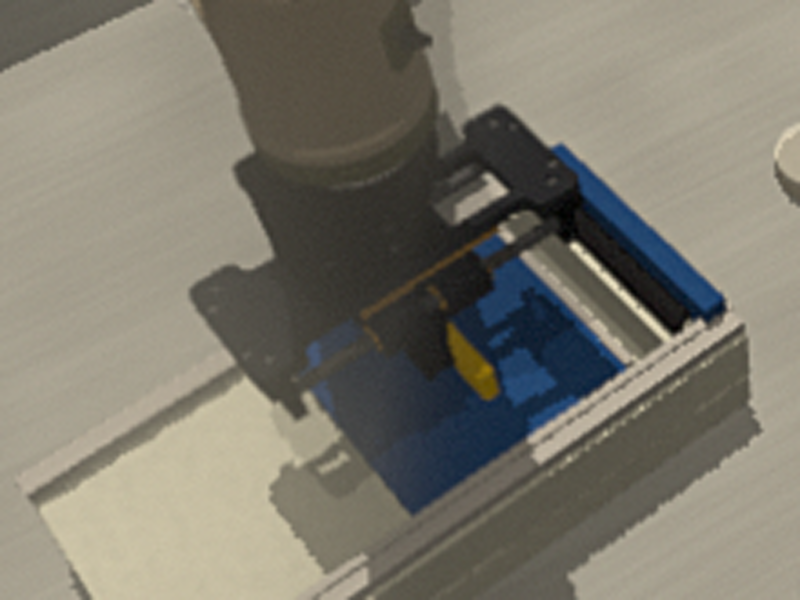

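The leading edge, at crop (625,370), is about 33 mm short of the seal at (680,325). I'll close most of that slowly, then creep.

Emit:
{"api": "carry_out", "payload": {
  "deltas": [
    [0,0,0,-0.0005,0.004,-0.0005,-1],
    [0,0,0,-0.001,0.008,-0.0005,-1],
    [0,0,0,-0.0015,0.012,-0.0005,-1],
    [0,0,0,-0.0019,0.016,-0.0005,-1],
    [0,0,0,-0.0023,0.019,-0.0005,-1],
    [0,0,0,-0.0026,0.021,-0.0005,-1],
    [0,0,0,-0.0027,0.022,-0.0005,-1],
    [0,0,0,-0.0028,0.0225,-0.0005,-1]
  ]
}}

```text
t: 12.25
tcp_pos: [0.5132, -0.0977, 0.0879]
ee_rot: [0.469, 0.53, -0.528, -0.47]
force: [0.1, -3.7, 3.1]
opening: 0.0002
```

```bash
python3 -c "
from look import *
go('m',{'scene':(160,160,270,243)})"
```

```text
t 12.25 tcp [ 0.5132 -0.0977  0.0879] jaw yaw 96.85 ydir [ 0.     0.003 -1.   ] F [ 0.1  -3.74  3.06] open 0.0002 q [-0.25  0.24  0.4   1.91 -0.11  1.02  1.89]
```

View pics/scene_m.png

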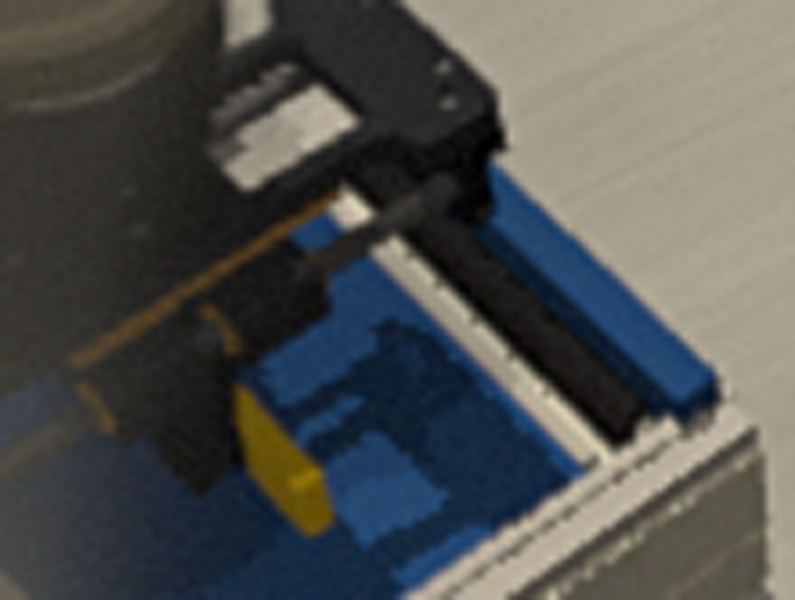

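Emit:
{"api": "carry_out", "payload": {
  "deltas": [
    [0,0,0,-0.0002,0.0015,0,-1],
    [0,0,0,-0.0003,0.0028,0,-1],
    [0,0,0,-0.0005,0.004,0,-1],
    [0,0,0,-0.0006,0.005,0,-1],
    [0,0,0,-0.0007,0.006,0,-1],
    [0,0,0,-0.0008,0.007,0,-1]
  ]
}}

```text
t: 12.9
tcp_pos: [0.5124, -0.0906, 0.0879]
ee_rot: [0.469, 0.53, -0.528, -0.47]
force: [-1.0, -4.3, 2.1]
opening: 0.0008
```

Emit:
{"api": "carry_out", "payload": {
  "deltas": [
    [0,0,0,-0.0001,0.001,0,-1],
    [0,0,0,-0.0002,0.0015,0,-1],
    [0,0,0,-0.0002,0.0015,0,-1]
  ]
}}

```text
t: 13.2
tcp_pos: [0.5124, -0.0905, 0.0879]
ee_rot: [0.469, 0.529, -0.528, -0.47]
force: [2.6, -8.9, 1.0]
opening: 0.0006
```

Emit:
{"api": "carry_out", "payload": {
  "deltas": [
    [0,0,0,-0.0001,0.001,0,-1],
    [0,0,0,-0.0002,0.0015,0,-1],
    [0,0,0,-0.0002,0.0015,0,-1]
  ]
}}

```text
t: 13.5
tcp_pos: [0.5124, -0.0904, 0.088]
ee_rot: [0.47, 0.529, -0.528, -0.469]
force: [2.1, -8.8, 1.3]
opening: 0.0008
```

The force rose to 8.9 N with almost no travel. I'll look before pushing more.

```bash
python3 -c "
from look import *
go('n',{'scene':(160,160,270,243),'top':(270,195,390,315)})
from rig import readout
print(readout.read_state()['moment'],readout.read_state()['force'])"
```

```text
t 13.5 tcp [ 0.5124 -0.0904  0.088 ] jaw yaw 96.73 ydir [ 0.001 -0.001 -1.   ] F [ 2.11 -8.84  1.32] open 0.0008 q [-0.27  0.23  0.4   1.91 -0.1   1.02  1.86]
[-2.05803949 -0.44974452  0.01908553] [ 2.19002241 -8.69923236  0.41973274]
```

View pics/scene_n.png

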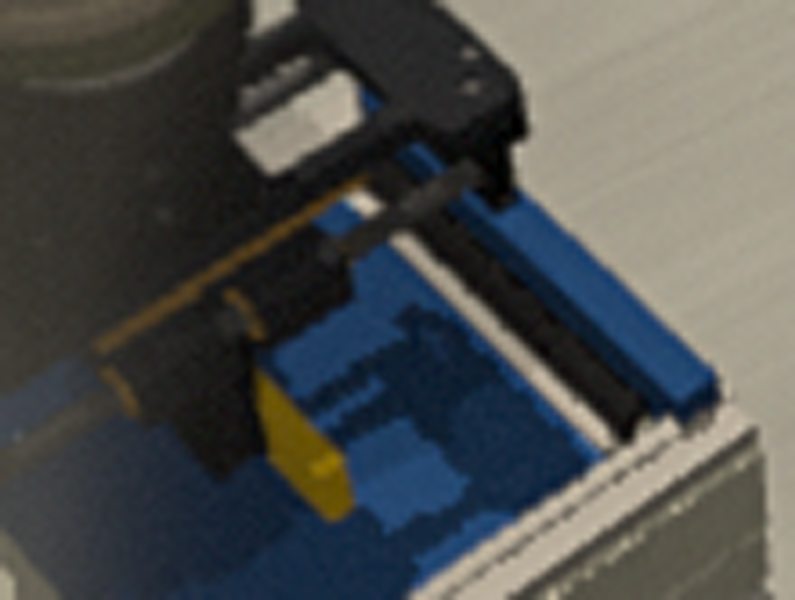

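View pics/top_n.png

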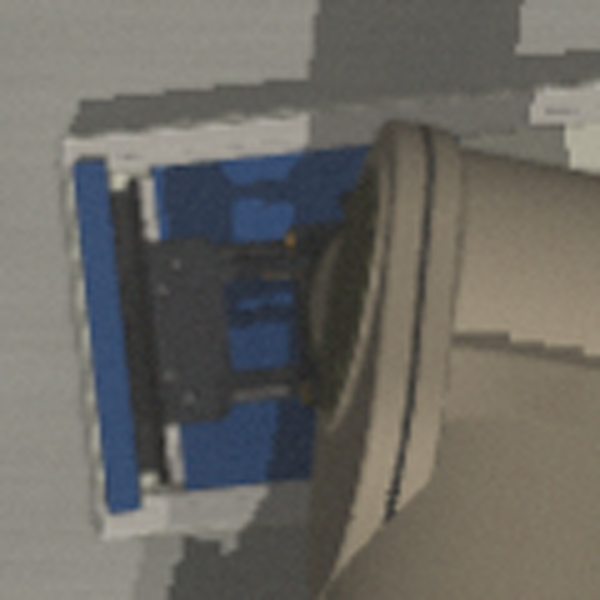

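A white strip about 8 mm wide still shows between hatch and visible seal, but the push is about 9 N, which is well above the rubbing. The real seal face may be further out than it looks. I'll probe with a small increment.

Emit:
{"api": "carry_out", "payload": {
  "deltas": [
    [0,0,0,-0.0003,0.0022,0,-1],
    [0,0,0,-0.0003,0.0022,0,-1]
  ]
}}

```text
t: 13.8
tcp_pos: [0.5124, -0.0904, 0.088]
ee_rot: [-0.472, -0.528, 0.528, 0.469]
force: [3.3, -12.5, 0.1]
opening: 0.0002
```

```bash
python3 -c "
from look import *
go('o',{'scene':(160,160,270,243)})
go('o')"
```

```text
t 13.8 tcp [ 0.5124 -0.0904  0.088 ] jaw yaw 96.64 ydir [ 0.003 -0.003 -1.   ] F [  3.35 -12.49   0.05] open 0.0002 q [-0.27  0.23  0.4   1.92 -0.1   1.01  1.86]
t 13.85 tcp [ 0.5124 -0.0905  0.088 ] jaw yaw 96.64 ydir [ 0.003 -0.003 -1.   ] F [  3.49 -12.05  -0.19] open 0.0004 q [-0.27  0.23  0.4   1.92 -0.1   1.01  1.86]
```

```bash
python3 - <<'E'
from h import *
from rig import readout
s=readout.read_state(); print(np.round(s["moment"],3),np.round(s["force"],2))
d=load("scene_o.npz"); yc=np.array([-.12,.993]); xc=np.array([.993,.12]); n=np.array([.5113,-.0789])
yy,xx=np.mgrid[155:250,150:275]; px=np.c_[xx.ravel(),yy.ravel()].astype(float)
u=cv2.undistortPoints(px.reshape(-1,1,2),d["intrinsics"],d["dist_coeffs"]).reshape(-1,2)
z=d["z_map"][155:250,150:275].ravel()
W=R.from_quat(d["attitude"]).apply(np.c_[u,np.ones(len(u))]*z[:,None])+d["origin"]
Y=(W[:,:2]-n)@yc; X=(W[:,:2]-n)@xc; Z=W[:,2]
ok=z>0
print("Y bin: heights (percentiles) for X in 20..60")
for y0 in np.arange(.03,.12,.004):
    m=ok&(Y>=y0)&(Y<y0+.004)&(X>0.02)&(X<.06)
    if m.any(): print(round(y0,3),m.sum(),np.percentile(Z[m],[0,10,50,90,100]).round(3))
m=ok&(Z>.11)&(Y>.03); i=np.argsort(Z[m])[:15]; print("lowest gripper pts (X,Y,Z)",np.c_[X[m],Y[m],Z[m]][i].round(3).tolist())
E
```

```text
[-2.519 -0.675 -0.077] [  3.49 -12.05  -0.19]
Y bin: heights (percentiles) for X in 20..60
0.03 54 [0.074 0.076 0.079 0.197 0.201]
0.034 57 [0.074 0.075 0.078 0.197 0.2  ]
0.038 51 [0.075 0.076 0.078 0.198 0.201]
0.042 48 [0.075 0.077 0.079 0.194 0.199]
0.046 50 [0.075 0.076 0.078 0.197 0.2  ]
0.05 53 [0.075 0.076 0.08  0.197 0.2  ]
0.054 62 [0.075 0.076 0.172 0.199 0.201]
0.058 56 [0.074 0.076 0.172 0.199 0.2  ]
0.062 64 [0.074 0.076 0.079 0.199 0.201]
0.066 82 [0.075 0.077 0.169 0.199 0.201]
0.07 76 [0.074 0.076 0.171 0.199 0.2  ]
0.074 61 [0.073 0.076 0.08  0.199 0.202]
0.078 48 [0.077 0.077 0.08  0.199 0.2  ]
0.082 26 [0.074 0.075 0.077 0.134 0.199]
0.086 26 [0.074 0.075 0.077 0.078 0.079]
0.09 79 [0.072 0.076 0.086 0.093 0.095]
0.094 27 [0.09  0.091 0.092 0.094 0.094]
0.098 29 [0.09  0.09  0.092 0.094 0.096]
0.102 26 [0.091 0.091 0.093 0.094 0.095]
0.106 7 [0.09  0.09  0.091 0.092 0.093]
lowest gripper pts (X,Y,Z) [[0.035, 0.067, 0.157], [0.033, 0.067, 0.158], [0.035, 0.07, 0.158], [0.029, 0.067, 0.158], [0.006, 0.067, 0.158], [0.038, 0.068, 0.158], [0.037, 0.074, 0.16], [0.011, 0.067, 0.16], [0.028, 0.066, 0.16], [0.036, 0.072, 0.16], [0.039, 0.07, 0.16], [0.015, 0.066, 0.161], [0.033, 0.067, 0.161], [0.03, 0.067, 0.161], [0.037, 0.067, 0.162]]
```

View pics/scene_o.png

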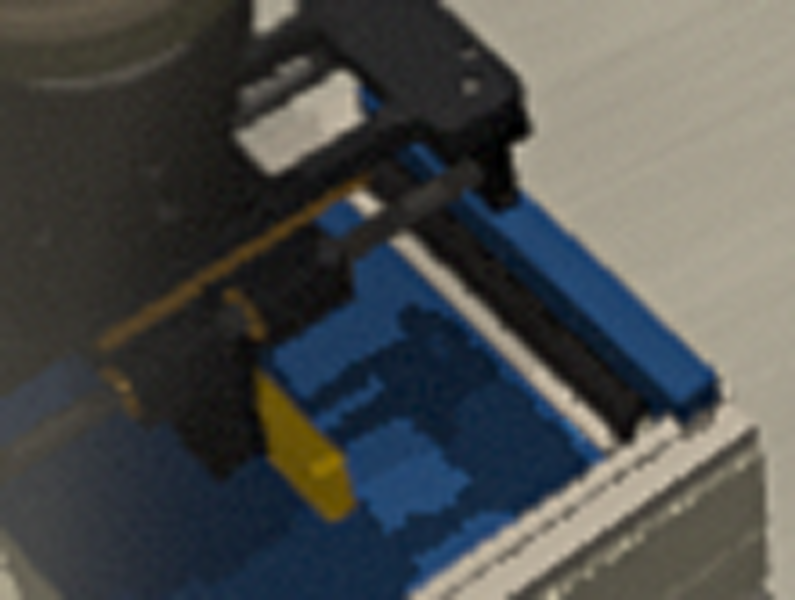

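The gripper is well clear of the frame: its lowest body point is at 0.157 m, and the frame is at 0.094 m. The tip still doesn't advance at about 12 N. I'll back off to re-zero, then look at the hatch's edge against the strip.

Emit:
{"api": "carry_out", "payload": {
  "deltas": [
    [0,0,0,0.0007,-0.006,0,-1],
    [0,0,0,0.0012,-0.01,0,-1],
    [0,0,0,0.0012,-0.01,0,-1],
    [0,0,0,0.0012,-0.01,0,-1]
  ]
}}

```text
t: 14.25
tcp_pos: [0.5134, -0.0999, 0.0878]
ee_rot: [-0.471, -0.528, 0.528, 0.469]
force: [-1.2, -0.2, 0.2]
opening: 0.0005
```

```bash
python3 - <<'E'
from look import *
go('p',{'scene':(160,160,270,243),'top':(285,215,335,300)})
go('p')
for tag in ('n','p'):
    d=load(f"top_{tag}.npz"); g=d["pixels"].astype(int)
    yc=np.array([-.12,.993]); nt=np.array([.5087,-.0784])
    for y in (234,238,286,288):
        print(tag,y,[(x,g[y,x].tolist(),round(float((plane(d,[(x,y)],.078)[0,:2]-nt)@yc),4)) for x in range(297,310)])
E
```

```text
t 14.25 tcp [ 0.5134 -0.0999  0.0878] jaw yaw 96.65 ydir [ 0.002 -0.003 -1.   ] F [-1.18 -0.19  0.16] open 0.0005 q [-0.25  0.24  0.4   1.91 -0.1   1.02  1.88]
t 14.35 tcp [ 0.5135 -0.0999  0.0879] jaw yaw 96.67 ydir [ 0.002 -0.003 -1.   ] F [-1.24 -0.71  0.35] open -0.0002 q [-0.25  0.23  0.4   1.91 -0.1   1.02  1.88]
n 234 [(297, [67, 69, 71], 0.0776), (298, [114, 120, 124], 0.0753), (299, [153, 160, 164], 0.073), (300, [142, 141, 141], 0.0707), (301, [117, 90, 72], 0.0684), (302, [100, 70, 54], 0.0661), (303, [79, 63, 50], 0.0638), (304, [80, 60, 52], 0.0614), (305, [79, 62, 51], 0.0591), (306, [77, 61, 50], 0.0568), (307, [76, 58, 47], 0.0545), (308, [78, 61, 48], 0.0522), (309, [78, 57, 50], 0.0499)]
n 238 [(297, [47, 50, 51], 0.0786), (298, [99, 103, 106], 0.0763), (299, [144, 151, 156], 0.074), (300, [136, 143, 145], 0.0717), (301, [110, 99, 92], 0.0694), (302, [112, 80, 57], 0.0671), (303, [101, 73, 56], 0.0647), (304, [79, 63, 52], 0.0624), (305, [77, 59, 50], 0.0601), (306, [77, 60, 49], 0.0578), (307, [77, 60, 50], 0.0555), (308, [77, 59, 48], 0.0532), (309, [79, 61, 49], 
[... 1677 characters left out ...]
57), (300, [55, 57, 56], 0.0834), (301, [52, 51, 54], 0.0811), (302, [52, 51, 53], 0.0788), (303, [97, 101, 104], 0.0765), (304, [142, 148, 153], 0.0743), (305, [146, 151, 154], 0.072), (306, [125, 113, 107], 0.0697), (307, [114, 77, 52], 0.0674), (308, [107, 74, 55], 0.0651), (309, [99, 70, 54], 0.0628)]
p 288 [(297, [83, 64, 53], 0.0907), (298, [55, 56, 58], 0.0884), (299, [58, 60, 61], 0.0862), (300, [60, 60, 60], 0.0839), (301, [54, 55, 56], 0.0816), (302, [47, 49, 49], 0.0793), (303, [72, 77, 79], 0.077), (304, [128, 133, 138], 0.0747), (305, [156, 164, 168], 0.0725), (306, [144, 136, 133], 0.0702), (307, [113, 78, 58], 0.0679), (308, [99, 70, 52], 0.0656), (309, [101, 72, 53], 0.0633)]
```

View pics/top_p.png

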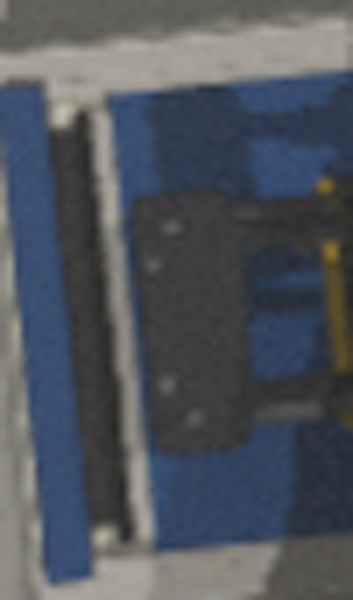

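View pics/scene_p.png

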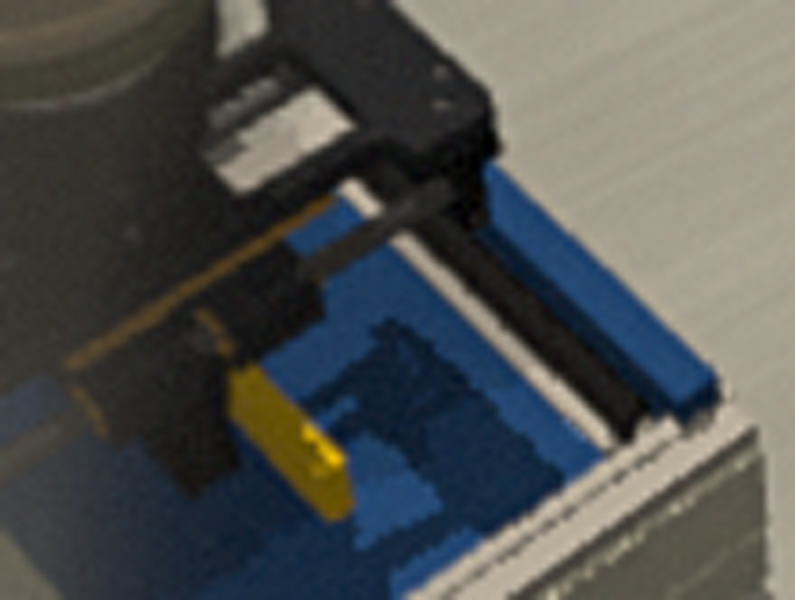

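Backing off gave no spring-back. The edge pixels are identical, and about 7 mm of white strip still shows. I'll push again gradually, with total force kept under about 16 N so the seal is safe in every case.

Emit:
{"api": "carry_out", "payload": {
  "deltas": [
    [0,0,0,-0.0005,0.004,0,-1],
    [0,0,0,-0.001,0.008,0,-1],
    [0,0,0,-0.0012,0.0095,0,-1],
    [0,0,0,-0.0012,0.0105,0,-1],
    [0,0,0,-0.0013,0.0112,0,-1],
    [0,0,0,-0.0013,0.0112,0,-1]
  ]
}}

```text
t: 14.95
tcp_pos: [0.5123, -0.0905, 0.0879]
ee_rot: [-0.472, -0.527, 0.529, 0.468]
force: [2.3, -7.3, -3.9]
opening: 0.0003
```

```bash
python3 -c "
from look import *
go('q')"
```

```text
t 14.95 tcp [ 0.5123 -0.0905  0.0879] jaw yaw 96.6 ydir [ 0.003 -0.005 -1.   ] F [ 2.32 -7.34 -3.95] open 0.0003 q [-0.27  0.23  0.4   1.92 -0.1   1.01  1.85]
```

The tip stops at the same place, y = -0.0905. Before pushing harder I'll measure where the bar is relative to the fingers.

```bash
python3 - <<'E'
from look import *
go('r',{'scene':(160,150,260,225)})
yc=np.array([-.12,.993]); xc=np.array([.993,.12]); n=np.array([.5113,-.0789])
for f in ("scene0","scene_p","scene_r"):
    d=load(f+".npz"); h=cv2.cvtColor(d["pixels"],cv2.COLOR_BGR2HSV)
    m=(h[...,0]>15)&(h[...,0]<35)&(h[...,1]>130)&(h[...,2]>60)&(d["z_map"]>0)
    yy,xx=np.mgrid[:420,:560]; m&=(xx<240)&(yy>150)
    px=np.argwhere(m)[:,::-1].astype(float); z=d["z_map"][m]
    u=cv2.undistortPoints(px.reshape(-1,1,2),d["intrinsics"],d["dist_coeffs"]).reshape(-1,2)
    W=R.from_quat(d["attitude"]).apply(np.c_[u,np.ones(len(u))]*z[:,None])+d["origin"]
    W=W[(W[:,2]>.08)&(W[:,2]<.112)]
    Y=(W[:,:2]-n)@yc; X=(W[:,:2]-n)@xc; 
    t=W[:,2]>.099
    print(f,len(W),"X",np.percentile(X,[2,98]).round(4),"Y all",np.percentile(Y,[3,50,97]).round(4),"Ytop",np.percentile(Y[t],[3,50,97]).round(4),t.sum())
s=readout.read_state()
print("tcp rel nest(robot)",((s["tcp_pos"][:2]-np.array([.5105,-.0784]))@yc).round(4),((s["tcp_pos"][:2]-np.array([.5105,-.0784]))@xc).round(4))
E
```

```text
t 14.95 tcp [ 0.5123 -0.0905  0.0879] jaw yaw 96.6 ydir [ 0.003 -0.005 -1.   ] F [ 2.32 -7.34 -3.95] open 0.0003 q [-0.27  0.23  0.4   1.92 -0.1   1.01  1.85]
scene0 164 X [-0.0394  0.0361] Y all [-0.1747 -0.1707 -0.1664] Ytop [-0.1747 -0.1705 -0.1664] 156
scene_p 158 X [-0.0056  0.0388] Y all [-0.004  -0.0008  0.0058] Ytop [-0.0034  0.001   0.0058] 86
scene_r 117 X [0.003  0.0388] Y all [-0.0041 -0.0001  0.0056] Ytop [-0.0031  0.0014  0.0059] 69
tcp rel nest(robot) -0.0123 0.0004
```

View pics/scene_r.png

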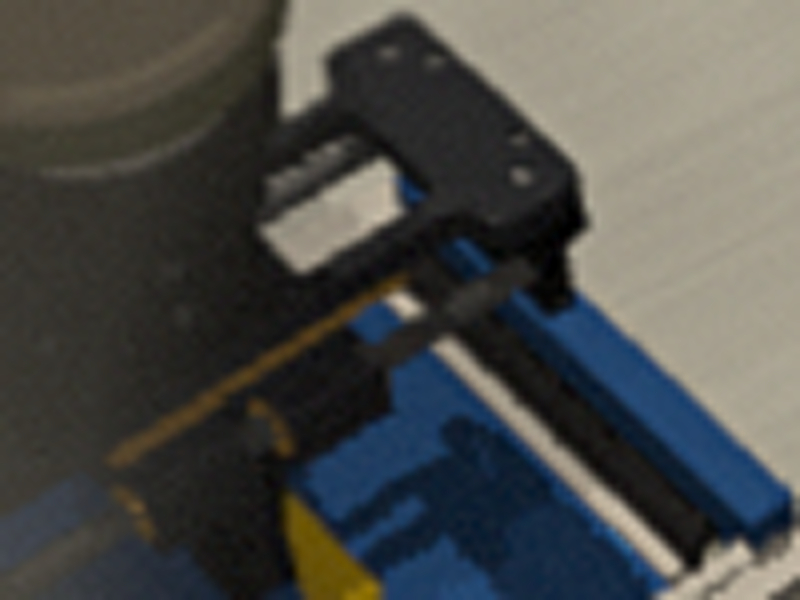

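The bar centre sits at +1 mm from the nest along the case's y, so the hatch's true leading edge (+75 mm) is at about 76 mm. The visible seal is at 76.5 mm. The white strip is the hatch's own light-coloured lip: the blue part measured only 141 mm instead of 150. So the hatch is on the seal, and I'll press to about 14 N in total.

Emit:
{"api": "carry_out", "payload": {
  "deltas": [
    [0,0,0,-0.0002,0.0015,0,-1],
    [0,0,0,-0.0002,0.002,0,-1],
    [0,0,0,-0.0003,0.0023,0,-1],
    [0,0,0,-0.0003,0.0023,0,-1]
  ]
}}

```text
t: 15.4
tcp_pos: [0.5123, -0.0905, 0.0879]
ee_rot: [-0.474, -0.526, 0.529, 0.468]
force: [3.7, -9.2, -4.0]
opening: 0.0005
```

```bash
python3 -c "
from look import *
go('s',{'top':(285,215,335,300)})
go('s')"
```

```text
t 15.4 tcp [ 0.5123 -0.0905  0.0879] jaw yaw 96.5 ydir [ 0.004 -0.008 -1.   ] F [ 3.72 -9.16 -4.  ] open 0.0005 q [-0.27  0.23  0.4   1.92 -0.09  1.01  1.85]
t 15.45 tcp [ 0.5123 -0.0905  0.0879] jaw yaw 96.49 ydir [ 0.004 -0.008 -1.   ] F [ 4.28 -9.84 -4.72] open 0.0008 q [-0.27  0.23  0.4   1.92 -0.09  1.01  1.85]
```

The tip stays pinned while the wrist only tilts. To find out what is stopping it, I'll back off, straighten up and take hold of the bar so I can test in both directions.

Emit:
{"api": "carry_out", "payload": {
  "deltas": [
    [0.004,0.002,0,0.001,-0.006,0,-1],
    [0.008,0.004,0.006,0.002,-0.012,0.005,-1],
    [0.008,0.004,0.006,0.002,-0.012,0.03,-0.5],
    [0.008,0.004,0.006,0.002,-0.012,0.05,-0.1],
    [0.008,0.004,0.006,0,0,0.05,-0.1],
    [0.008,0.004,0.006,-0.0016,0.0132,0.05,-0.1],
    [0.008,0.004,0.006,-0.0016,0.0132,0.05,-0.1],
    [0.008,0.004,0.006,-0.0016,0.0132,0.05,-0.1]
  ]
}}

```text
t: 16.25
tcp_pos: [0.5103, -0.0767, 0.1372]
ee_rot: [-0.469, -0.529, 0.529, 0.469]
force: [-0.4, 0.3, 0.3]
opening: 0.0367
```

```bash
python3 -c "
from look import *
go('t',{'scene':(140,130,270,228)})"
```

```text
t 16.25 tcp [ 0.5103 -0.0767  0.1372] jaw yaw 96.93 ydir [-0.001  0.    -1.   ] F [-0.41  0.29  0.27] open 0.0367 q [-0.3   0.16  0.39  1.87 -0.07  1.12  1.81]
```

View pics/scene_t.png

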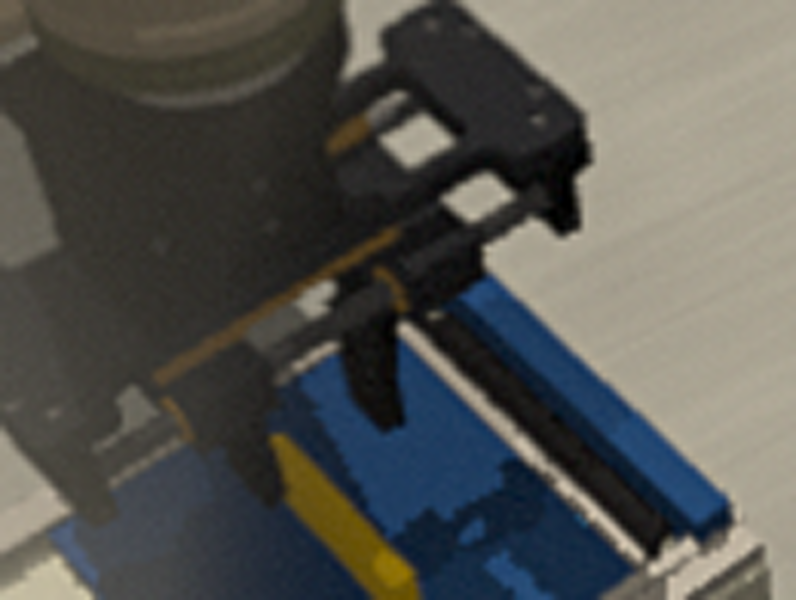

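The open jaws, with tips at crop (275,495) and (390,420), straddle the bar at (330,500). I'll descend and grip.

Emit:
{"api": "carry_out", "payload": {
  "deltas": [
    [0,0,0,-0.0001,-0.0006,-0.02,-0.1],
    [0,0,0,-0.0001,-0.0006,-0.04,-0.1],
    [0,0,0,-0.0001,-0.0006,-0.0485,-0.1],
    [0,0,0,-0.0001,-0.0006,-0.0485,-0.1],
    [0,0,0,-0.0001,-0.0006,-0.0485,-0.1]
  ]
}}

```text
t: 16.8
tcp_pos: [0.5105, -0.0781, 0.0893]
ee_rot: [-0.469, -0.529, 0.529, 0.469]
force: [0.5, -1.7, 1.0]
opening: 0.0391
```

Emit:
{"api": "carry_out", "payload": {
  "deltas": [
    [0,0,0,0,0,0,-0.5],
    [0,0,0,0,0,0,-1],
    [0,0,0,0,0,0,-1],
    [0,0,0,0,0,0,-1]
  ]
}}

```text
t: 17.2
tcp_pos: [0.5106, -0.0781, 0.0896]
ee_rot: [-0.469, -0.529, 0.529, 0.469]
force: [0.1, 0.5, -0.4]
opening: 0.0148
```

Emit:
{"api": "carry_out", "payload": {
  "deltas": [
    [0,0,0,0,0,0,-1],
    [0,0,0,0,0,0,-1]
  ]
}}

```text
t: 17.4
tcp_pos: [0.5106, -0.0777, 0.0896]
ee_rot: [0.469, 0.529, -0.529, -0.469]
force: [0.0, 2.9, 0.4]
opening: 0.0098
```

Emit:
{"api": "carry_out", "payload": {
  "deltas": [
    [0,0,0,0.0002,-0.0015,0,-1],
    [0,0,0,0.0004,-0.003,0,-1],
    [0,0,0,0.0004,-0.003,0,-1]
  ]
}}

```text
t: 17.7
tcp_pos: [0.5109, -0.0807, 0.0896]
ee_rot: [0.469, 0.529, -0.529, -0.469]
force: [-1.9, 3.7, 1.5]
opening: 0.0094
```

```bash
python3 -c "
from look import *
go('u',{'top':(285,215,335,300)})
go('u')"
```

```text
t 17.7 tcp [ 0.5109 -0.0807  0.0896] jaw yaw 96.88 ydir [-0.001  0.001 -1.   ] F [-1.89  3.74  1.55] open 0.0094 q [-0.28  0.22  0.39  1.92 -0.1   1.02  1.84]
t 17.75 tcp [ 0.5109 -0.0806  0.0896] jaw yaw 96.88 ydir [-0.001  0.001 -1.   ] F [-1.63  3.1   1.16] open 0.0099 q [-0.28  0.22  0.39  1.92 -0.1   1.02  1.84]
```

View pics/top_u.png

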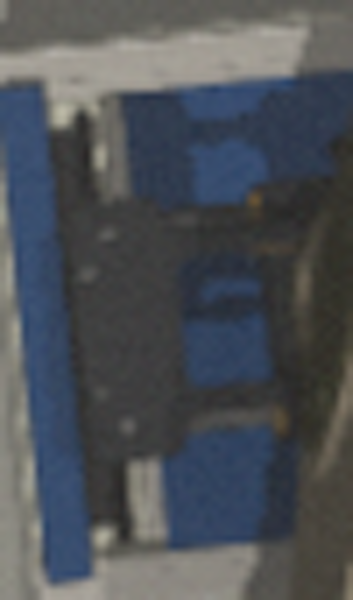

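The hatch slid back 3 mm at about 3–4 N. The strip now shows two tones, with a bright gap opening at crop (100,150) between the seal and the hatch's grey lip. That confirms the lip belongs to the hatch and that it had been touching the seal. I'll press forward again, holding the bar, in 1 mm steps.

Emit:
{"api": "carry_out", "payload": {
  "deltas": [
    [0,0,0,-0.0001,0.001,0,-1],
    [0,0,0,-0.0002,0.002,0,-1],
    [0,0,0,-0.0002,0.002,0,-1]
  ]
}}

```text
t: 18.05
tcp_pos: [0.5108, -0.0798, 0.0896]
ee_rot: [-0.47, -0.529, 0.529, 0.469]
force: [0.7, -3.8, -0.9]
opening: 0.0098
```

Emit:
{"api": "carry_out", "payload": {
  "deltas": [
    [0,0,0,-0.0001,0.001,0,-1],
    [0,0,0,-0.0001,0.001,0,-1]
  ]
}}

```text
t: 18.25
tcp_pos: [0.5107, -0.0792, 0.0896]
ee_rot: [-0.47, -0.528, 0.529, 0.469]
force: [1.3, -4.5, -0.6]
opening: 0.0095
```

Emit:
{"api": "carry_out", "payload": {
  "deltas": [
    [0,0,0,-0.0001,0.001,0,-1],
    [0,0,0,-0.0001,0.001,0,-1]
  ]
}}

```text
t: 18.45
tcp_pos: [0.5106, -0.0782, 0.0896]
ee_rot: [-0.47, -0.528, 0.529, 0.469]
force: [1.1, -3.9, -1.1]
opening: 0.0094
```

Emit:
{"api": "carry_out", "payload": {
  "deltas": [
    [0.001,0,0,-0.0001,0.001,0,-1],
    [0.001,0,0,-0.0001,0.001,0,-1]
  ]
}}

```text
t: 18.65
tcp_pos: [0.5105, -0.077, 0.0896]
ee_rot: [-0.469, -0.529, 0.529, 0.469]
force: [1.1, -3.8, -1.3]
opening: 0.0096
```

Emit:
{"api": "carry_out", "payload": {
  "deltas": [
    [0.001,0,0,-0.0001,0.001,0,-1],
    [0.001,0,0,-0.0001,0.001,0,-1]
  ]
}}

```text
t: 18.85
tcp_pos: [0.5104, -0.0764, 0.0896]
ee_rot: [0.469, 0.529, -0.529, -0.469]
force: [0.8, -5.4, -1.6]
opening: 0.0098
```

```bash
python3 -c "
from look import *
go('v')"
```

```text
t 18.85 tcp [ 0.5104 -0.0764  0.0896] jaw yaw 96.8 ydir [ 0.  0. -1.] F [ 0.83 -5.39 -1.56] open 0.0098 q [-0.29  0.22  0.39  1.92 -0.1   1.02  1.83]
```

Emit:
{"api": "carry_out", "payload": {
  "deltas": [
    [0,0,0,-0.0001,0.001,0,-1],
    [0,0,0,-0.0001,0.001,0,-1]
  ]
}}

```text
t: 19.05
tcp_pos: [0.5104, -0.0764, 0.0896]
ee_rot: [-0.47, -0.528, 0.529, 0.469]
force: [1.8, -7.4, -2.6]
opening: 0.0097
```

Emit:
{"api": "carry_out", "payload": {
  "deltas": [
    [0,0,0,-0.0001,0.001,0,-1],
    [0,0,0,-0.0001,0.001,0,-1]
  ]
}}

```text
t: 19.25
tcp_pos: [0.5104, -0.0764, 0.0896]
ee_rot: [-0.471, -0.528, 0.529, 0.469]
force: [1.8, -8.2, -2.9]
opening: 0.0095
```

```bash
python3 -c "
from look import *
go('w',{'top':(285,215,335,300)})"
```

```text
t 19.25 tcp [ 0.5104 -0.0764  0.0896] jaw yaw 96.72 ydir [ 0.001 -0.002 -1.   ] F [ 1.77 -8.21 -2.86] open 0.0095 q [-0.29  0.22  0.39  1.92 -0.09  1.02  1.83]
```

View pics/top_w.png

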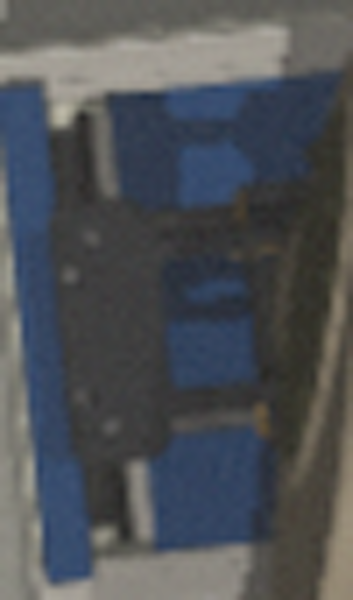

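The grey lip now meets the dark seal again, with no bright gap. The rubbing was a steady 4 N, and at contact the force rises without travel. I'll press a bit harder for a moment, straightening the wrist.

Emit:
{"api": "carry_out", "payload": {
  "deltas": [
    [0.001,0.001,0,-0.0002,0.0015,0,-1],
    [0.002,0.001,0,-0.0002,0.002,0,-1],
    [0.002,0.001,0,-0.0002,0.002,0,-1],
    [0.002,0.001,0,-0.0002,0.002,0,-1]
  ]
}}

```text
t: 19.7
tcp_pos: [0.5104, -0.0763, 0.0896]
ee_rot: [-0.471, -0.528, 0.529, 0.469]
force: [3.4, -10.6, -4.6]
opening: 0.0091
```

```bash
python3 -c "
from look import *
go('x')"
```

```text
t 19.7 tcp [ 0.5104 -0.0763  0.0896] jaw yaw 96.64 ydir [ 0.001 -0.002 -1.   ] F [  3.4  -10.58  -4.58] open 0.0091 q [-0.29  0.22  0.39  1.92 -0.09  1.02  1.83]
```

```bash
python3 - <<'E'
from look import *
go('y',{'top':(285,215,335,300)})
def edge(tag):
    d=load(f"top_{tag}.npz"); g=d["pixels"].astype(float); out=[]
    for rows in (range(233,240),range(283,290)):
        e=[]
        for y in rows:
            r=g[y,296:316]; f=r[:,2]-r[:,0]  # red-blue: ~+10 lip, ~-50 blue
            lo=-45; 
            k=np.argmax(f<-22); e.append(296+k-1+(f[k-1]+22)/(f[k-1]-f[k]))
        out.append(np.mean(np.array(e)-0.125*np.arange(len(e))))
    return np.round(out,2)
for t in "npsuwy": print(t,edge(t))
E
```

```text
t 19.7 tcp [ 0.5104 -0.0763  0.0896] jaw yaw 96.64 ydir [ 0.001 -0.002 -1.   ] F [  3.4  -10.58  -4.58] open 0.0091 q [-0.29  0.22  0.39  1.92 -0.09  1.02  1.83]
n [300.4  -inf]
p [300.39 296.85]
s [300.43   -inf]
u [302.74   -inf]
w [300.95   -inf]
y [300.95   -inf]<stdin>:10: RuntimeWarning: divide by zero encountered in scalar divide
```

The images are too shadowed to settle it. I'll relax the push, release the bar, lift clear and take clean pictures.

Emit:
{"api": "carry_out", "payload": {
  "deltas": [
    [0,0,0,0,0.0005,0,-1],
    [0,0,0,0,0.0005,0,-0.7],
    [0,0,0,0,0.0005,0,-0.4],
    [0,0,0,0,0.0005,0,-0.2],
    [0,0,0,0,0.0005,0,-0.2],
    [0,0,0,0,0.0005,0.03,-0.2],
    [0,0,0,0,0.0005,0.07,-0.2],
    [0,0,0,0,0.0005,0.11,-0.2]
  ]
}}

```text
t: 20.55
tcp_pos: [0.5099, -0.0755, 0.2008]
ee_rot: [-0.471, -0.528, 0.529, 0.47]
force: [0.6, 0.3, 1.0]
opening: 0.0344
```

Emit:
{"api": "carry_out", "payload": {
  "deltas": [
    [0,0,0,-0.03,0,0.01,-1],
    [0,0,0,-0.06,0.02,0.02,-1],
    [0,0,0,-0.09,0.06,0.03,-1],
    [0,0,0,-0.1,0.1,0.04,-1],
    [0,0,0,-0.1,0.15,0.04,-1],
    [0,0,0,-0.1,0.2,0.04,-1],
    [0,0,0,-0.1,0.24,0.04,-1],
    [0,0,0,-0.1,0.24,0.04,-1]
  ]
}}

```text
t: 21.35
tcp_pos: [0.4086, 0.1701, 0.2406]
ee_rot: [-0.468, -0.53, 0.53, 0.468]
force: [-0.2, -0.7, -0.9]
opening: 0.0005
```

```bash
python3 -c "
from look import *
go('z',{'top':(270,200,390,300),'scene':(120,150,270,263)})"
```

```text
t 21.35 tcp [0.4086 0.1701 0.2406] jaw yaw 97.11 ydir [-0.001 -0.001 -1.   ] F [-0.23 -0.69 -0.9 ] open 0.0005 q [-0.56 -0.08  0.06  1.89  0.01  1.34  1.19]
```

View pics/top_z.png

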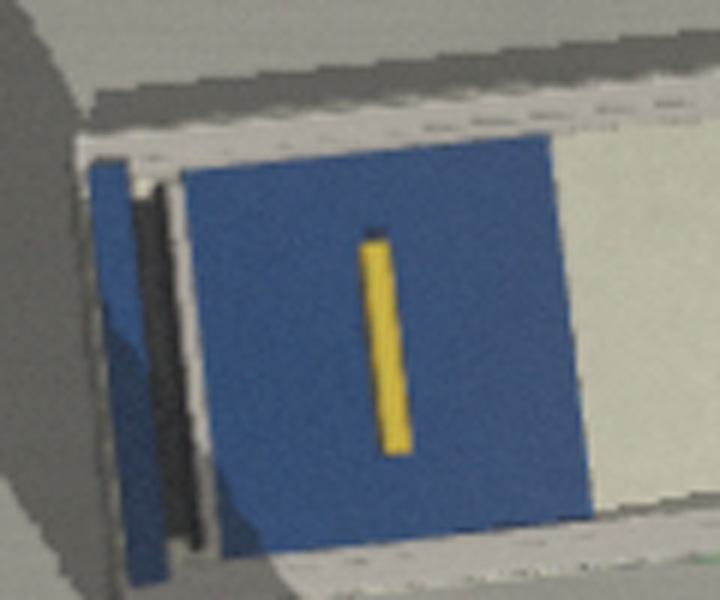

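View pics/scene_z.png

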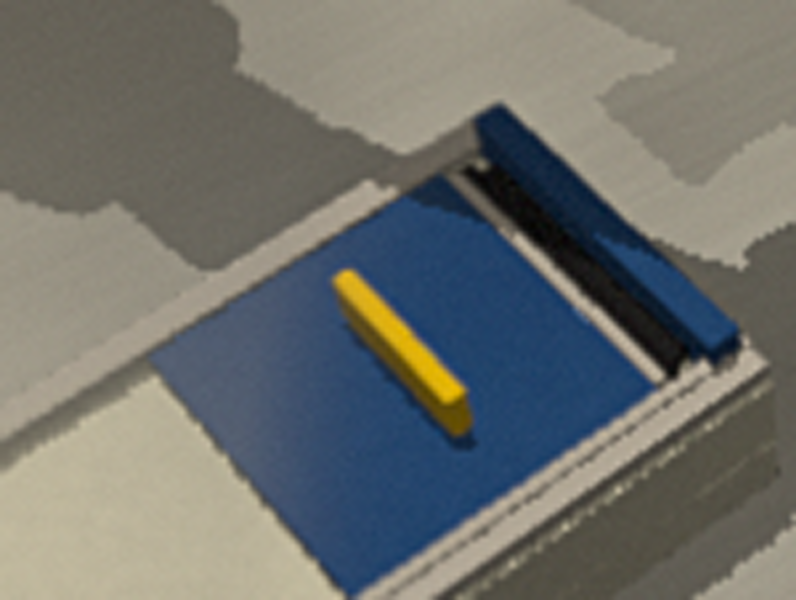

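The clean top view shows the blue plate from crop x=198 to 572 at bar height. The bar base is at about 379, and the light lip (184–198) touches the dark seal with no bright gap. I'll quantify this from the trailing edge, which lies 150 mm behind the true leading edge.

```bash
python3 - <<'E'
from h import *
yc=np.array([-.1201,.9928]); xc=np.array([.9928,.1201])
for tag,o in (("top_z",np.array([.5087,-.0784])),("scene_z",np.array([.5113,-.0789])),("top0",np.array([.5087,-.0784]))):
    d=load(tag+".npz"); g=d["pixels"].astype(float)
    # sample along case y at several x offsets using projected points at z=.079
    Rm=R.from_quat(d["attitude"]).as_matrix()
    rv=cv2.Rodrigues(Rm.T)[0]; tv=-Rm.T@d["origin"]
    Y=np.arange(-.2,.11,.0005); prof=[]
    for X in (-.05,-.04,.04,.05,.055):
        P=np.c_[o+X*xc+Y[:,None]*yc,np.full(len(Y),.078)]
        uv=cv2.projectPoints(P,rv,tv,d["intrinsics"],d["dist_coeffs"])[0].reshape(-1,2).astype(np.float32)
        s=cv2.remap(d["pixels"],uv[:,:1],uv[:,1:],cv2.INTER_LINEAR).reshape(-1,3).astype(float); prof.append(s)
        b=(s[:,0]-s[:,2])/(s.sum(1)+1)
        v=s.mean(1); B=b>0.09
        i=np.where(B&(Y<.08))[0]
        # seal: darkest nonblue between .06 and .095
        w=(Y>.062)&(Y<.085); j=np.where(w)[0]; tr=j[np.argmin(np.gradient(v)[j])]
        print(tag,X,"blue from",Y[i[0]].round(4),"to",Y[i[-1]].round(4),"steepest dark step",Y[tr].round(4), "lip vals",v[(Y>.066)&(Y<.084)][::3].round(0))
E
```

```text
top_z -0.05 blue from -0.0735 to 0.069 steepest dark step 0.0765 lip vals [ 64.  67.  76.  93. 102. 107.  90.  71.  52.  46.  45.  47.]
top_z -0.04 blue from -0.0725 to 0.069 steepest dark step 0.0755 lip vals [ 79.  74.  82.  92. 103. 103.  95.  75.  56.  43.  44.  47.]
top_z 0.04 blue from -0.073 to 0.069 steepest dark step 0.076 lip vals [ 84.  87. 108. 145. 158. 151. 122.  85.  57.  51.  52.  55.]
top_z 0.05 blue from -0.0725 to 0.069 steepest dark step 0.077 lip vals [ 85.  89.  98. 122. 148. 154. 136. 102.  69.  51.  48.  54.]
top_z 0.055 blue from -0.0725 to 0.069 steepest dark step 0.0775 lip vals [ 82.  87.  99. 131. 152. 164. 133.  99.  58.  51.  51.  56.]
scene_z -0.05 blue from -0.0715 to 0.0695 steepest dark step 0.076 lip vals [42. 40. 45. 66. 88. 94. 87. 61. 35. 16. 14. 14.]
scene_z -0.04 blue from -0.0715 to 0.07 steepest dark step 0.0765 lip vals [68. 66. 62. 71. 86. 93. 85. 62. 36. 21. 14. 16.]
scene_z 0.04 blue from -0.0725 to 0.07 steepest dark step 0.077 lip vals [ 66.  66.  72. 101. 141. 163. 163. 127.  71.  33.  21.  22.]
scene_z 0.05 blue from -0.0725 to 0.07 
[... 195 characters left out ...]
165. 160. 120.  59.  27.  22.  25.]
top0 -0.05 blue from -0.2 to -0.1035 steepest dark step 0.0765 lip vals [138. 121. 115. 138. 157. 168. 141. 101.  60.  58.  57.  60.]
top0 -0.04 blue from -0.2 to -0.104 steepest dark step 0.075 lip vals [167. 150. 133. 133. 155. 146. 123.  85.  67.  59.  59.  62.]
top0 0.04 blue from -0.2 to -0.1035 steepest dark step 0.0765 lip vals [169. 151. 145. 151. 164. 159. 129.  87.  59.  59.  61.  63.]
top0 0.05 blue from -0.2 to -0.1035 steepest dark step 0.0755 lip vals [157. 137. 121. 136. 158. 149. 122.  84.  68.  60.  60.  61.]
top0 0.055 blue from -0.2 to -0.104 steepest dark step 0.0745 lip vals [148. 129. 109. 140. 160. 170. 135. 100.  64.  57.  57.  59.]
```

```bash
python3 - <<'E'
from h import *
yc=np.array([-.1201,.9928]); xc=np.array([.9928,.1201])
def pts(tag):
    d=load(tag+".npz"); yy,xx=np.mgrid[:420,:560]; px=np.c_[xx.ravel(),yy.ravel()].astype(float)
    u=cv2.undistortPoints(px.reshape(-1,1,2),d["intrinsics"],d["dist_coeffs"]).reshape(-1,2); z=d["z_map"].ravel()
    W=R.from_quat(d["attitude"]).apply(np.c_[u,np.ones(len(u))]*z[:,None])+d["origin"]
    return W,z>0,d["pixels"].reshape(-1,3)
for tag,o in (("top0",np.array([.5087,-.0784])),("top_z",np.array([.5087,-.0784])),("scene0",np.array([.5113,-.0789])),("scene_z",np.array([.5113,-.0789]))):
    W,ok,c=pts(tag); Y=(W[:,:2]-o)@yc; X=(W[:,:2]-o)@xc
    for a in list(np.arange(.058,.094,.003))+[-.113,-.11,-.107,-.104,-.101,-.098,-.095,-.092,-.089]:
        m=ok&(abs(X)<.055)&(Y>=a)&(Y<a+.003)&(W[:,2]>.05)
        if m.sum(): print(tag,round(a,3),m.sum(),"z",np.median(W[m,2]).round(4),"col",np.median(c[m],0))
E
```

```text
top0 0.067 20 z 0.0688 col [117.  129.  130.5]
top0 0.07 60 z 0.0704 col [147.5 163.  164. ]
top0 0.073 54 z 0.0716 col [125.5 138.5 141. ]
top0 0.076 64 z 0.0802 col [60.5 66.  67. ]
top0 0.079 63 z 0.0796 col [55. 59. 60.]
top0 0.082 62 z 0.0789 col [62. 64. 66.]
top0 0.085 61 z 0.0786 col [64. 66. 67.]
top0 0.088 54 z 0.0806 col [64. 64. 62.]
top0 0.091 62 z 0.0942 col [101.  77.  63.]
top0 -0.113 58 z 0.0794 col [109.  79.  61.]
top0 -0.11 61 z 0.0796 col [109.  79.  61.]
top0 -0.107 65 z 0.0795 col [110.  80.  62.]
top0 -0.104 58 z 0.0799 col [120. 108.  99.]
top0 -0.101 60 z 0.0792 col [147.  155.5 160. ]
top0 -0.098 101 z 0.076 col [118. 127. 130.]
top0 -0.095 61 z 0.0698 col [156. 173. 176.]
top0 -0.092 61 z 0.0703 col [157. 174. 176.]
top0 -0.089 58 z 0.0704 col [157. 174. 177.]
top_z 0.058 62 z 0.0792 col [115.  78.  55.]
top_z 0.061 60 z 0.0793 col [115.  78.  55.]
top_z 0.064 63 z 0.0793 col [115.  79.  55.]
top_z 0.067 64 z 0.0795 col [119.   85.5  62.5]
top_z 0.07 61 z 0.0794 col [145. 146. 147.]
top_z 0.073 61 z 0.0794 col [126. 132. 136.]
top_z 0.076 64 z 0.08 col [59
[... 1763 characters left out ...]
z 0.076 66 z 0.0778 col [63.5 72.  76.5]
scene_z 0.079 58 z 0.0781 col [17.  16.  19.5]
scene_z 0.082 46 z 0.0774 col [20.5 22.  23. ]
scene_z 0.085 54 z 0.0767 col [21.  23.  22.5]
scene_z 0.088 81 z 0.0776 col [23. 21. 16.]
scene_z 0.091 152 z 0.0874 col [46. 29. 15.]
scene_z -0.113 64 z 0.0686 col [153. 178. 185.]
scene_z -0.11 69 z 0.068 col [153. 178. 186.]
scene_z -0.107 69 z 0.0682 col [153. 178. 186.]
scene_z -0.104 70 z 0.0682 col [153. 178. 186.]
scene_z -0.101 67 z 0.0681 col [153. 178. 186.]
scene_z -0.098 66 z 0.0677 col [153. 178. 185.]
scene_z -0.095 65 z 0.0682 col [153. 178. 185.]
scene_z -0.092 69 z 0.0678 col [152. 177. 184.]
scene_z -0.089 69 z 0.0678 col [152. 177. 184.]
```

Both views put the light strip at z ≈ 79 mm, level with the hatch and not with the 70 mm ledge. It is the hatch's lip, and it meets the seal with no gap. The press reached about 12.5 N in total, roughly 8 N on the seal. There's plenty of time, so I'll add one more controlled press of about 14 N total with the wrist straight.

Emit:
{"api": "carry_out", "payload": {
  "deltas": [
    [0,0,0,0,-0.045,0,-1],
    [0,0,0,0.01,-0.09,0,-1],
    [0,0,0,0.03,-0.135,0,-1],
    [0,0,0,0.05,-0.18,0,-1],
    [0,0,0,0.08,-0.22,-0.01,-1],
    [0,0,0,0.105,-0.26,-0.03,-1],
    [0,0,0,0.105,-0.28,-0.05,-1],
    [0,0,0,0.105,-0.28,-0.06,-1]
  ]
}}

```text
t: 22.25
tcp_pos: [0.5131, -0.1202, 0.1789]
ee_rot: [-0.472, -0.525, 0.529, 0.471]
force: [0.2, -0.4, 0.3]
opening: 0.0006
```

```bash
python3 -c "
from look import *
go('A')"
```

```text
t 22.25 tcp [ 0.5131 -0.1202  0.1789] jaw yaw 96.34 ydir [-0.003 -0.004 -1.   ] F [ 0.2  -0.38  0.31] open 0.0006 q [-0.26  0.15  0.44  1.8  -0.06  1.21  1.88]
```

Emit:
{"api": "carry_out", "payload": {
  "deltas": [
    [0.004,-0.003,0.009,0.0015,0.01,-0.03,-1],
    [0.004,-0.003,0.009,0.0015,0.01,-0.06,-1],
    [0.004,-0.003,0.009,0.0015,0.01,-0.083,-1],
    [0.004,-0.003,0.009,0.0015,0.01,-0.089,-1],
    [0.004,-0.003,0.009,0.0015,0.01,-0.089,-1],
    [0.004,-0.003,0.009,0.0015,0.01,-0.089,-1]
  ]
}}

```text
t: 22.85
tcp_pos: [0.5152, -0.1103, 0.0913]
ee_rot: [0.47, 0.529, -0.529, -0.469]
force: [0.2, -0.0, 0.0]
opening: 0.0004
```

```bash
python3 -c "
from look import *
go('B')"
```

```text
t 22.85 tcp [ 0.5152 -0.1103  0.0913] jaw yaw 96.84 ydir [ 0.002 -0.    -1.   ] F [ 0.16 -0.01  0.  ] open 0.0004 q [-0.25  0.24  0.42  1.9  -0.11  1.03  1.91]
```

Emit:
{"api": "carry_out", "payload": {
  "deltas": [
    [0,0,0,-0.001,0.009,-0.002,-1],
    [0,0,0,-0.002,0.016,-0.002,-1],
    [0,0,0,-0.0023,0.0187,-0.002,-1],
    [0,0,0,-0.0024,0.0197,-0.002,-1],
    [0,0,0,-0.0025,0.0205,-0.002,-1],
    [0,0,0,-0.0026,0.0213,-0.002,-1],
    [0,0,0,-0.0027,0.022,-0.002,-1],
    [0,0,0,-0.0027,0.022,-0.002,-1]
  ]
}}

```text
t: 23.65
tcp_pos: [0.5131, -0.0903, 0.0897]
ee_rot: [0.471, 0.529, -0.528, -0.468]
force: [1.8, -7.2, 1.4]
opening: 0.0005
```

```bash
python3 -c "
from look import *
go('C')"
```

```text
t 23.65 tcp [ 0.5131 -0.0903  0.0897] jaw yaw 96.74 ydir [ 0.003 -0.002 -1.   ] F [ 1.83 -7.2   1.41] open 0.0005 q [-0.28  0.23  0.41  1.91 -0.1   1.02  1.86]
```

Emit:
{"api": "carry_out", "payload": {
  "deltas": [
    [0.002,0.002,0,-0.0002,0.0022,0,-1],
    [0.002,0.002,0,-0.0003,0.0027,0,-1],
    [0.002,0.002,0,-0.0004,0.0032,0,-1],
    [0.002,0.002,0,-0.0004,0.0032,0,-1]
  ]
}}

```text
t: 24.05
tcp_pos: [0.5131, -0.0902, 0.0898]
ee_rot: [-0.472, -0.528, 0.528, 0.469]
force: [2.8, -11.3, -3.2]
opening: 0.0004
```

Emit:
{"api": "carry_out", "payload": {
  "deltas": [
    [0.004,0.003,0,-0.0004,0.0034,0,-1],
    [0.004,0.003,0,-0.0004,0.0034,0,-1],
    [0.004,0.003,0,-0.0004,0.0034,0,-1]
  ]
}}

```text
t: 24.35
tcp_pos: [0.513, -0.0902, 0.0898]
ee_rot: [-0.472, -0.527, 0.528, 0.47]
force: [3.5, -12.6, -3.5]
opening: 0.0004
```

```bash
python3 -c "
from look import *
go('D')"
```

```text
t 24.35 tcp [ 0.513  -0.0902  0.0898] jaw yaw 96.44 ydir [ 0.001 -0.003 -1.   ] F [  3.48 -12.64  -3.54] open 0.0004 q [-0.28  0.23  0.41  1.91 -0.1   1.02  1.86]
```

Emit:
{"api": "carry_out", "payload": {
  "deltas": [
    [0.005,0.003,0,-0.0005,0.004,0,-1],
    [0.005,0.003,0,-0.0005,0.004,0,-1],
    [0.005,0.003,0,-0.0005,0.004,0,-1]
  ]
}}

```text
t: 24.65
tcp_pos: [0.513, -0.0901, 0.0898]
ee_rot: [-0.473, -0.526, 0.527, 0.471]
force: [4.6, -14.6, -5.1]
opening: 0.0003
```

14.6 N total leaves about 10 N on the seal. I'll back off and retreat.

Emit:
{"api": "carry_out", "payload": {
  "deltas": [
    [0,0,0,0.0008,-0.006,0,-1],
    [0,0,0,0.0018,-0.015,0,-1],
    [0,0,0,0.0018,-0.015,0,-1],
    [0,0,0,0.0018,-0.015,0.03,-1],
    [0,0,0,0.0018,-0.015,0.07,-1],
    [0,0,0,0.0018,-0.015,0.11,-1],
    [0,0,0,0.0018,-0.015,0.14,-1],
    [0,0,0,0.0018,-0.015,0.15,-1]
  ]
}}

```text
t: 25.45
tcp_pos: [0.5159, -0.1049, 0.2431]
ee_rot: [0.473, 0.527, -0.526, -0.47]
force: [-0.1, 0.2, -0.7]
opening: 0.0006
```

Emit:
{"api": "carry_out", "payload": {
  "deltas": [
    [0,0,0,-0.03,0.03,0,-1],
    [0,0,0,-0.06,0.06,0,-1],
    [0,0,0,-0.09,0.1,0,-1],
    [0,0,0,-0.1,0.14,0,-1],
    [0,0,0,-0.1,0.18,0,-1],
    [0,0,0,-0.1,0.22,0,-1],
    [0,0,0,-0.1,0.25,0,-1],
    [0,0,0,-0.1,0.25,0,-1]
  ]
}}

```text
t: 26.25
tcp_pos: [0.4146, 0.1493, 0.2421]
ee_rot: [0.471, 0.528, -0.528, -0.469]
force: [0.2, 0.3, 1.4]
opening: 0.0006
```

Emit:
{"api": "carry_out", "payload": {
  "deltas": [
    [0,0,0,0,0,0,-1],
    [0,0,0,0,0,0,-1],
    [0,0,0,0,0,0,-1]
  ]
}}

```text
t: 26.55
tcp_pos: [0.4146, 0.1484, 0.2418]
ee_rot: [-0.472, -0.528, 0.528, 0.469]
force: [0.1, -0.1, 0.1]
opening: 0.0006
```

```bash
python3 -c "
from look import *
go('E',{'top':(0,0,560,420),'scene':(0,0,560,420)})
import cv2
for t in ('top_z','top_E'):
    d=load(t+'.npz'); print(t,d['pixels'][255,296:312].tolist())
"
```

```text
t 26.55 tcp [0.4146 0.1484 0.2418] jaw yaw 96.58 ydir [ 0.002 -0.002 -1.   ] F [ 0.05 -0.14  0.07] open 0.0006 q [-0.55 -0.09  0.1   1.89  0.01  1.34  1.23]
top_z [[59, 55, 58], [59, 56, 56], [51, 48, 50], [54, 51, 55], [114, 117, 121], [159, 167, 173], [146, 147, 148], [122, 104, 91], [115, 78, 55], [114, 78, 55], [117, 77, 54], [114, 78, 53], [117, 78, 56], [114, 76, 52], [116, 79, 56], [113, 76, 54]]
top_E [[47, 48, 47], [48, 46, 45], [42, 42, 41], [51, 48, 47], [111, 115, 119], [160, 168, 173], [144, 144, 145], [121, 96, 79], [116, 80, 55], [113, 78, 52], [112, 74, 51], [114, 76, 51], [115, 80, 57], [114, 78, 53], [115, 80, 54], [115, 79, 54]]
```

View pics/top_E.png

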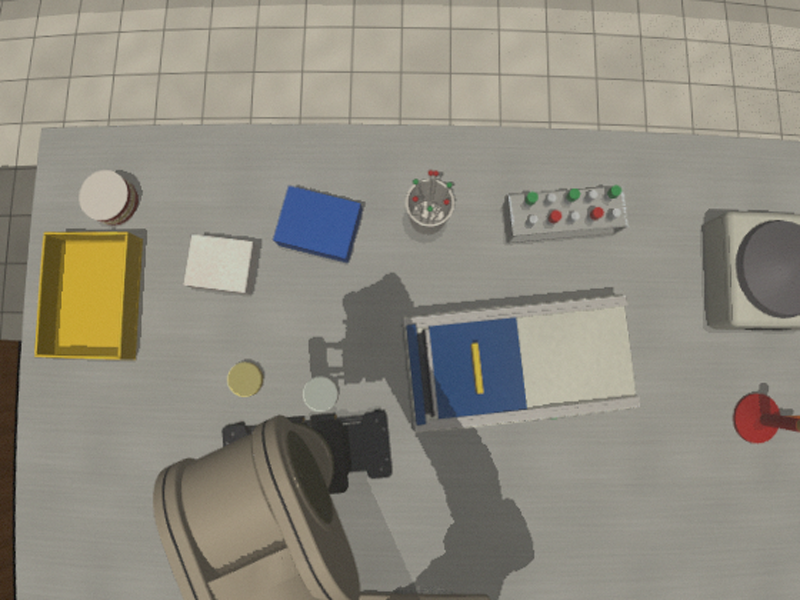

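View pics/scene_E.png

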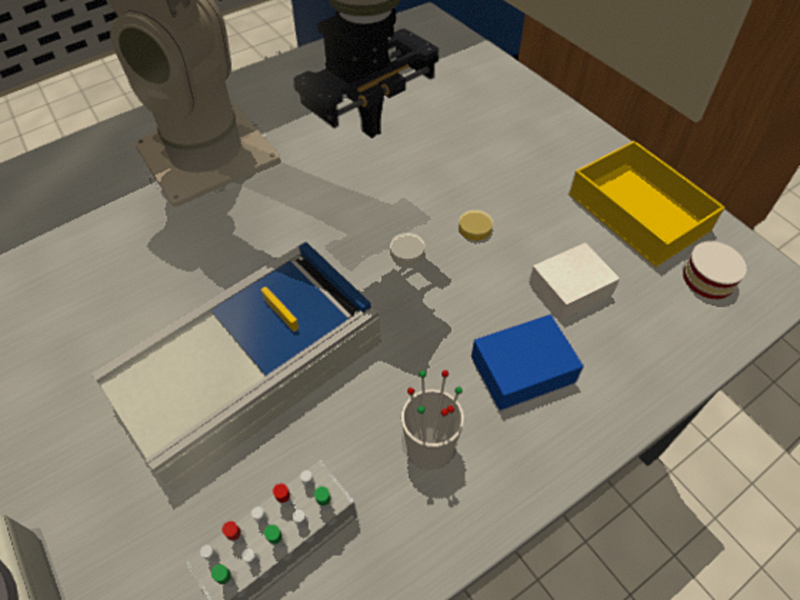

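The hatch is closed on the seal: the top view shows its lip against the dark strip at about (432,370), and the bar at (477,367). The other dishes, cup, rack and cartons are where they started, and the arm is clear. I'll hand in.

```bash
python3 -c "
from rig import manip
print(manip.hand_in())"
```

```text
the job is handed in; nothing more can be done
None
```

The red dish was put inside the collar and let go, and the hatch was pushed onto the seal and left closed there. I handed the job in at about 26.6 s; no verdict was reported.

- **Dish:** Just after I let go it lay flat inside the collar in the scene view. The closed hatch now hides it, so I could not check it again at the end.
- **Hatch:** I pressed it against the seal several times. The last two presses reached 12.6 N and 14.6 N in total; the hatch rubs with about 4 N, so roughly 8 to 10 N went onto the seal.
- **Last checks:** The hatch's light lip meets the seal with no visible gap, and its edge stayed put after I backed off, to within about 1 mm. The other dishes, cup, rack and cartons looked unmoved, though I judged that by eye. The arm touched nothing.

**Checks that disagreed:**
- **Seal stiffness:** At the seal the push rose with almost no travel (under 0.5 mm), stiffer than the 2 to 6 N per mm given. The seal force is therefore worked out from the push minus the rubbing, not measured.
- **False gap:** I first took the hatch's light lip for an open gap of about 7 mm. The depth readings put that strip at hatch height, which settled it.
- **Extra move:** To test this I also gripped the bar, drew the hatch back about 3 mm and pushed it home again.

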